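# Turn print rollers strip-up and load them under a UV lamp

## Task

Get the wooden print rollers ready for exposure: first raise the lamp lid of the exposure unit to about 60 degrees and leave it there. Then roll every roller over in the felt tray until its dark strip is on top, and once all of them lie strip-up at the same time, load each into a cradle of its own in the unit, squarely along the rails and with its strip still on top. Leave the pencil tin, the brush jar and the palette where they are.

Things in the scene. Friction and masses are not known exactly. Their poses are not given: they have to be found in the camera images.
- roller0: round beech print roller, 44 mm diameter, 100 mm long, about 0.12 kg, a dark strip 16 mm wide along one side and on each end face a dark radial line pointing to it. Origin at its centre; x along its axis; +z from the axis to the strip (up when the strip is on top). Rolls on the felt with some resistance. All rollers are alike; some may be absent
- roller1: round beech print roller, 44 mm diameter, 100 mm long, about 0.12 kg, a dark strip 16 mm wide along one side and on each end face a dark radial line pointing to it. Origin at its centre; x along its axis; +z from the axis to the strip (up when the strip is on top). Rolls on the felt with some resistance. All rollers are alike; some may be absent
- roller2: round beech print roller, 44 mm diameter, 100 mm long, about 0.12 kg, a dark strip 16 mm wide along one side and on each end face a dark radial line pointing to it. Origin at its centre; x along its axis; +z from the axis to the strip (up when the strip is on top). Rolls on the felt with some resistance. All rollers are alike; some may be absent
- roller3: round beech print roller, 44 mm diameter, 100 mm long, about 0.12 kg, a dark strip 16 mm wide along one side and on each end face a dark radial line pointing to it. Origin at its centre; x along its axis; +z from the axis to the strip (up when the strip is on top). Rolls on the felt with some resistance. All rollers are alike; some may be absent
- unit: grey UV exposure unit, fixed: base plate 10 mm thick, x -100 to +200, y -155 to +155 mm. Origin on the bench under the rack's middle; x points away from the robot to the lid's hinge, z up. Rack: four cradles 76 mm apart along y, each two rubber-sleeved rails along x, 8 mm thick, 80 long, 33 apart, on the plate. Lips 23 mm high at y +-149 mm. Hinge block 36 mm high at x 170 to 200 mm
- cradle0 (a point): cradle 0 (0 is at the unit's -y end, 3 at +y): where the centre of a roller lies when it rests in that cradle, 34 mm above the bench; x is the direction the roller's axis lies in
- cradle1 (a point): cradle 1 (0 is at the unit's -y end, 3 at +y): where the centre of a roller lies when it rests in that cradle, 34 mm above the bench; x is the direction the roller's axis lies in
- cradle2 (a point): cradle 2 (0 is at the unit's -y end, 3 at +y): where the centre of a roller lies when it rests in that cradle, 34 mm above the bench; x is the direction the roller's axis lies in
- cradle3 (a point): cradle 3 (0 is at the unit's -y end, 3 at +y): where the centre of a roller lies when it rests in that cradle, 34 mm above the bench; x is the direction the roller's axis lies in
- lamp_lid (a joint): angle of the black lamp lid of the exposure unit (rad): 0 flat shut over the rack, growing as its front edge is raised, 1.9 at the stop. A panel 190 mm (hinge to front edge) x 300 mm x 14 mm, hinge axis along the unit's y. Stiff friction hinge: it stays at any angle; about 7 N at the handle raises it
- lid_handle (a point): middle of the lid's handle: a steel bar 10 mm thick and 100 mm long parallel to the hinge, its centre line 36 mm above the lid's upper face, 165 mm from the hinge; free space under it; turns with the lid (same axes as unit when shut)
- lid_hinge (a point): point on the lid's hinge axis, midway along, 180 mm behind the rack's centre and 42 mm above the bench; the lid turns about its y axis, the handle rising and moving away from the robot
- tray: felt-lined tray fixed to the bench where the rollers start: inside 300 mm (x) x 420 mm (y), grey felt floor 4 mm above the bench, plywood lip all round 8 mm thick, its top 16 mm above the bench. Origin on the bench under its middle
- pencil_can: large tin of coloured pencils, 130 mm diameter, 140 mm tall plus pencils; origin at the centre of its underside; a bystander
- brush_jar: glass jar of brushes, 70 mm diameter, 100 mm tall, brushes to 200 mm; origin at the centre of its underside; a bystander
- palette: flat white watercolour palette, 110 x 200 x 12 mm; origin at the centre of its underside; a bystander
Not all that is in view belongs to the job. What is shaped like the roller0 but turquoise or yellow is not meant.

How it is judged:
On the way, in this order (a step that is already met when the one before it is completed fails the run):
1. the lamp lid stands at about 60 degrees (52 to 68) (value of joint lamp_lid between 0.9 and 1.2 rad), for 0.3 s.
2. every roller present lies in the tray with its strip on top (within 20 degrees) (angle between each of roller0, roller1, roller2, roller3's own z axis and vertical below 0.35 rad and height (world z) of each of roller0, roller1, roller2, roller3 below 0.031 m and angular speed of each of roller0, roller1, roller2, roller3 below 0.3 rad/s), for 0.2 s.
At the end, for the whole second after the job is handed in: the lid stands at 52 to 68 degrees; every roller present rests in a cradle, its centre within 18 mm of the cradle's point, along the rails within 8 degrees, strip on top within 20 degrees, at rest (all of step 1 and angle between each of roller0, roller1, roller2, roller3's own z axis and vertical below 0.35 rad and (distance between roller0 and cradle0 below 0.018 m or distance between roller0 and cradle1 below 0.018 m or distance between roller0 and cradle2 below 0.018 m or distance between roller0 and cradle3 below 0.018 m) and angle between the x axis of each of roller0, roller1, roller2, roller3 and the x axis of unit, either way round below 0.15 rad and linear speed of each of roller0, roller1, roller2, roller3 below 0.02 m/s and (distance between roller1 and cradle0 below 0.018 m or distance between roller1 and cradle1 below 0.018 m or distance between roller1 and cradle2 below 0.018 m or distance between roller1 and cradle3 below 0.018 m) and (distance between roller2 and cradle0 below 0.018 m or distance between roller2 and cradle1 below 0.018 m or distance between roller2 and cradle2 below 0.018 m or distance between roller2 and cradle3 below 0.018 m) and (distance between roller3 and cradle0 below 0.018 m or distance between roller3 and cradle1 below 0.018 m or distance between roller3 and cradle2 below 0.018 m or distance between roller3 and cradle3 below 0.018 m)); the robot touches nothing.
It fails at once if the pencil tin is moved more than 30 mm (distance of pencil_can from where it was at the start of the episode above 0.03 m).
It fails at once if the brush jar is moved more than 30 mm (distance of brush_jar from where it was at the start of the episode above 0.03 m).
It fails at once if the palette is moved more than 30 mm (distance of palette from where it was at the start of the episode above 0.03 m).
Of roller0, roller1, roller2, roller3 only 3 to 4 are there at a start; the rules pass over those that are not, and their reading is None.
At some moment in a run one of roller0, roller1, roller2, roller3 may be knocked a few centimetres aside while the robot is not near it.
Once in a run the grip may slacken for a moment while it holds something.
It also fails if it takes over 210 s, if anything falls off the work surface, if the arm or the gripper's body presses on something with over 40 N, if the wrist force passes 120 N, or if a joint passes its speed limit or range.

## Robot

A 6-joint arm with a two-finger parallel gripper is mounted at the origin on the work surface. World frame = base frame: x ahead of the robot, y to its left, z up, the work surface at z = 0. Lengths are in m, angles in rad, forces in N, time in s.
With the tool pointing down it reaches from about 0.375 to 0.9 m from the base axis. Payload 3.1 kg.
Tool frame: the origin (TCP) lies at the very end of the fingers, on their centre line; the grasp point (between the pads) lies 19 mm behind it; z points along the fingers, y is the line along which they close (so a half turn about z gives the same grasp; the last joint's range is limited). The gripper opens to 85 mm and grips with 20 to 120 N. Pads are 22 mm wide; open, the fingers measure 114 mm over their backs; the gripper's body (76 mm by 85 mm) begins 54 mm behind the grasp point. The pads swing forward as they close: fully open they stand 13 mm farther back than shut.
Start: joints at [-1.288, 0.527, 1.433, -0, 1.181, -0.178], TCP at [0.278, -0.56, 0.192] pointing down, gripper open.
Joint ranges: [-3.08, 3.08], [-0.75, 2.2], [0.22, 2.44], [-1.43, 4.57], [0, 2.65], [-2.85, 2.85]. Speed limits (rad/s): [2.79, 2.79, 3.14, 3.14, 3.14, 3.14].

## Interface

Orientations are given as a unit quaternion [x, y, z, w].
In Python, from station import telemetry, snapshot, ticket gives the robot as it stands.
- The arm moves only by the tool move_arm, never from a script. Its argument "commands" is text: rows parted by semicolons, each of 7 numbers parted by spaces: the shift along the tool's x, y, z in mm, then the turn, a rotation vector about the tool's x, y, z in degrees, then the opening, from -1 (shut) to 1 (fully open). A call has exactly 5 rows; each row is the pose to reach, as a shift and turn from the pose commanded when the call began, along the tool's axes at that moment; what a row does not reach only later rows make up. A row lasts 1/8 s, in which the tool goes at most 62.5 mm and 10.7 degrees, less where a joint would pass 70% of its speed; a pose out of reach is approached as far as the arm can. A call with a gripper value outside its range is refused whole. The fingers move at their own pace and stop on an object; "grip_force" is the grip in N (left out, the last holds). Time passes only in rows, so rows that repeat a pose let the fingers close, or fill a call up. It gives the time, the measured TCP pose, the force, the opening and the grip force at its end, in the units of the state.
- telemetry.sense(): the state, without advancing time (a new reading comes with each control period).
- snapshot(name): name is "scene" or "top"; returns a dict with "image" (384x512x3 uint8, red, green, blue), "fx", "fy", "cx", "cy" (pixels), "k1" (the pictures are not rectified: a ray, as slopes to the right and down, at radius r is drawn at 1 + k1 r^2 times it, then the intrinsics apply), "pose" (4x4, takes a point from camera to world coordinates). Camera axes: x right, y down, z forward; pixel columns grow to the right and rows downward; lengths in m; the calibration is good to about 2 mm. A picture is of the moment at which its call begins. There is no depth.
- ticket.sign_off(): hands the job in; it is judged then, once.
The state is a dict: "t": time; "q": joint angles; "qd": joint speeds; "tau": joint torques, N m; "tcp_pos": TCP position; "tool_rot": TCP orientation; "force": force on the tool from outside, world axes, zero at the start; "ft_torque": the same for the moment, N m; "finger_gap": opening from 0.0 (shut) to 1.0 (fully open); "gripper_force": force on a finger pad.
Only numpy, scipy, OpenCV 4.12 (cv2) and the standard library are available. Lean on these libraries where they do the work, as an engineer would, in place of code of your own. Each camera call takes 0.05 s, during which the arm holds its last target. There are 200 camera calls.

## Working session

There is one attempt and no reset: what is moved stays moved. The work goes in short steps, Python scripts to look and compute and a tool call to move; the robot and the scene stay as the last step left them, time stands still between calls to the robot, and variables do not carry over. Pictures are saved under pics/ and viewed, at most 14 in all, crops included, and the job is handed in when it is done.

Besides the shell and the picture viewer there is one more tool, called after ">>>" as name(argument=value, ...), one argument or row to a line, values as JSON. move_arm: Moves the arm, as the interface text tells. Its arguments: {"type":"object","properties":{"commands":{"type":"string"},"grip_force":{"type":"number"}},"required":["commands"]}

```bash
ls; mkdir -p pics
cat > h.py <<'E'
import numpy as np, cv2
from station import telemetry, snapshot, ticket
from scipy.spatial.transform import Rotation as R
def K(s): return np.array([[s['fx'],0,s['cx']],[0,s['fy'],s['cy']],[0,0,1]])
def ray(s,u,v):
    d=np.array([(u-s['cx'])/s['fx'],(v-s['cy'])/s['fy']]); p=d.copy()
    for _ in range(20): p=d/(1+s['k1']*(p@p))
    T=s['pose']; return T[:3,3],T[:3,:3]@np.array([p[0],p[1],1])
def onz(s,u,v,z):
    o,d=ray(s,u,v); return o+d*(z-o[2])/d[2]
def proj(s,P):
    T=s['pose']; c=T[:3,:3].T@(np.array(P)-T[:3,3]); p=c[:2]/c[2]; p=p*(1+s['k1']*(p@p))
    return np.array([p[0]*s['fx']+s['cx'],p[1]*s['fy']+s['cy']])
def tri(a,b):
    A=[];B=[]
    for s,u,v in (a,b):
        o,d=ray(s,u,v); d=d/np.linalg.norm(d); M=np.eye(3)-np.outer(d,d); A.append(M);B.append(M@o)
    return np.linalg.solve(sum(A),sum(B))
def save(s,n,scale=1.5,crop=None):
    im=s['image'][:,:,::-1]
    if crop: im=im[crop[1]:crop[3],crop[0]:crop[2]]
    cv2.imwrite('pics/'+n+'.png',cv2.resize(im,None,fx=scale,fy=scale,interpolation=cv2.INTER_CUBIC))
def tool(): 
    s=telemetry.sense(); return np.array(s['tcp_pos']),R.from_quat(s['tool_rot']).as_matrix(),s
E
python3 - <<'E'
from h import *
import pickle
d={}
for n in('scene','top'):
    s=snapshot(n); save(s,n+'0',1.5); d[n]=s; print(n,s['fx'],s['cx'],s['cy'],s['k1'],np.round(s['pose'],3).tolist())
pickle.dump(d,open('s0.pkl','wb'))
p,r,s=tool(); print(p,r.round(3),s['t'],s['finger_gap'])
E
```

```text
pics
scene 403.4468871720092 253.36000355827977 197.0520447169295 0.027301813721444138 [[-0.072, 0.78, -0.622, 1.565], [0.997, 0.066, -0.033, 0.096], [0.015, -0.622, -0.782, 1.404], [0.0, 0.0, 0.0, 1.0]]
top 467.5047895726081 261.38743762669645 195.30986319260606 -0.01264584419604749 [[0.015, -0.997, 0.081, 0.374], [-1.0, -0.013, 0.021, 0.01], [-0.02, -0.081, -0.997, 1.78], [0.0, 0.0, 0.0, 1.0]]
[ 0.27771124 -0.55911444  0.1911604 ] [[ 0.896  0.445 -0.001]
 [ 0.445 -0.896  0.002]
 [ 0.    -0.002 -1.   ]] 0.1 1.0011239014259095
```

View pics/scene0.png

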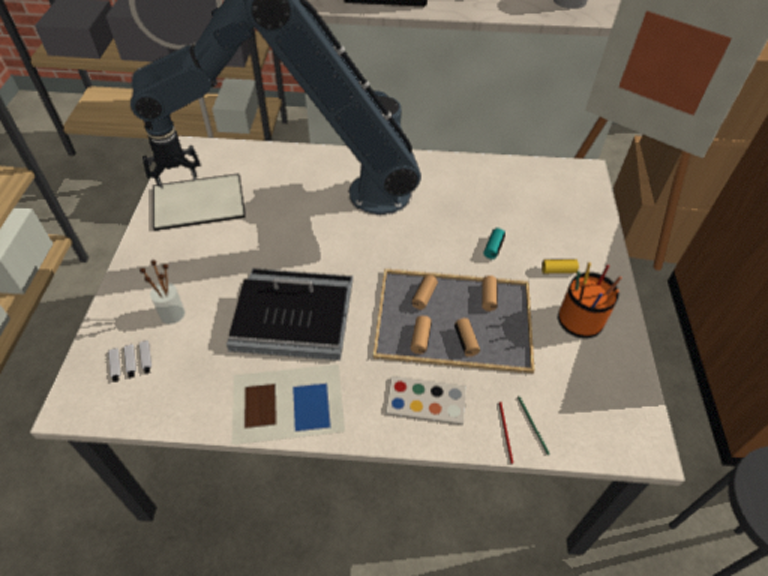

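View pics/top0.png

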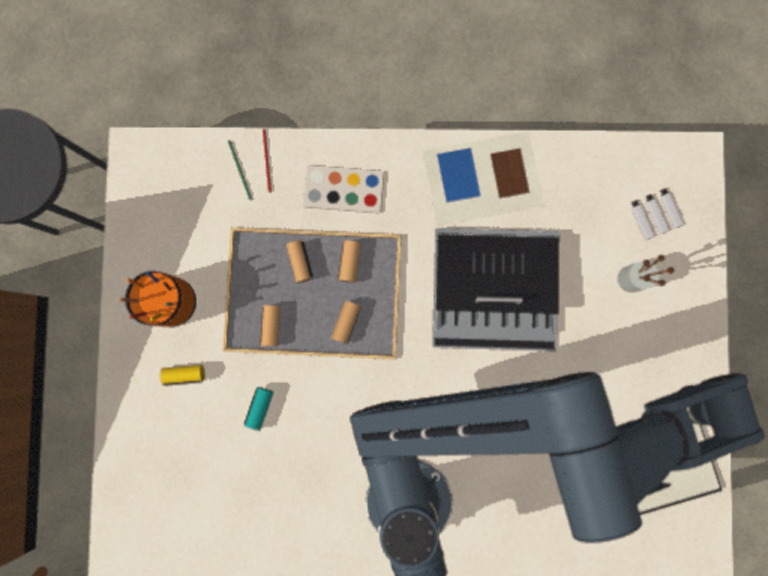

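The unit's lid is shut and spans about (435–558, 235–348) in the top view. The four beech rollers lie in the tray at about (298,262), (350,260), (270,325) and (346,321) in the same view. Next I'll measure the rollers, tray and unit.

```bash
cat >> h.py <<'E'
def rollers(s,bx):
    im=s['image']; hsv=cv2.cvtColor(im,cv2.COLOR_RGB2HSV)
    m=cv2.inRange(hsv,(5,80,90),(22,255,255)); k=np.zeros_like(m); k[bx[1]:bx[3],bx[0]:bx[2]]=255; m&=k
    cs,_=cv2.findContours(m,cv2.RETR_EXTERNAL,cv2.CHAIN_APPROX_NONE)
    return [cv2.minAreaRect(c) for c in cs if 200<cv2.contourArea(c)<2500]
E
python3 - <<'E'
from h import *
import pickle
d=pickle.load(open('s0.pkl','rb')); T=d['top'];S=d['scene']
a=cv2.resize(T['image'][150:240,146:272,::-1],None,fx=3.1,fy=3.1,interpolation=3)
b=cv2.resize(S['image'][178:250,246:360,::-1],None,fx=3.4,fy=3.4,interpolation=3)
c=cv2.resize(T['image'][145:245,280:385,::-1],None,fx=2.9,fy=2.9,interpolation=3)
e=cv2.resize(S['image'][170:245,145:245,::-1],None,fx=3.4,fy=3.4,interpolation=3)
h=np.zeros((590,800,3),np.uint8)
for im,(x,y) in((a,(0,0)),(b,(400,0)),(c,(0,290)),(e,(400,290))):
    h[y:y+im.shape[0],x:x+im.shape[1]]=im[:590-y,:800-x]
cv2.imwrite('pics/c0.png',h)
for n,s,bx in(('top',T,(154,157,265,235)),('scene',S,(255,184,352,242))):
    for r in rollers(s,bx): print(n,np.round(r[0],1),np.round(r[1],1),round(r[2],1),onz(s,*r[0],0.026).round(3))
E
```

```text
top [179.7 217. ] [11.5 26.6] 3.6 [0.431 0.354 0.026]
top [230.1 214.1] [10.9 27.3] 20.6 [0.444 0.164 0.026]
top [198.2 173.9] [27.2  9.7] 76.0 [0.595 0.288 0.026]
top [232.6 173.4] [11.6 27.3] 7.6 [0.598 0.158 0.026]
scene [280.7 222.7] [10.2 25.1] 11.3 [0.597 0.16  0.026]
scene [313. 195.] [22. 76.] 90.0 [0.437 0.297 0.026]
```

View pics/c0.png

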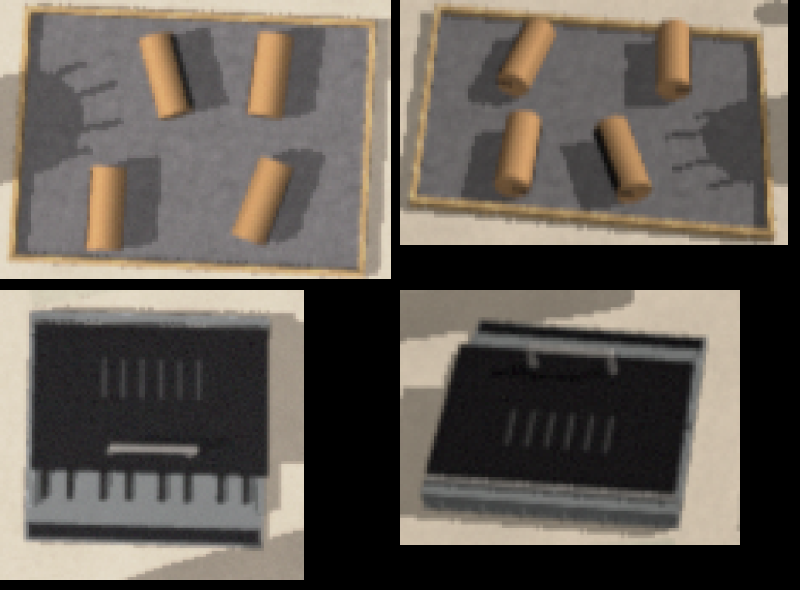

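Run:
```python
from h import *
import pickle
d=pickle.load(open('s0.pkl','rb')); T=d['top'];S=d['scene']
c=lambda x,y:(280+x/2.9,145+(y-290)/2.9)
e=lambda x,y:(145+x/3.4-400/3.4,170+(y-290)/3.4)
nl=onz(T,*c(27,541),.010);nr=onz(T,*c(262,546),.010)
fl=onz(T,*c(32,311),.036);fr=onz(T,*c(270,317),.036)
print('near',nl,nr,np.linalg.norm(nl-nr),'far',fl,fr, np.linalg.norm(fl-fr))
u=(nr-nl)[:2]; yaw=np.arctan2(u[0],-u[1]); print('yaw',np.degrees(yaw), 'far yaw',np.degrees(np.arctan2((fr-fl)[0],-(fr-fl)[1])))
mid=(nl+nr)/2; X=np.array([np.cos(yaw),np.sin(yaw),0]);X2=X
org=mid+0.1*X; org[2]=0; print('org',org, 'from far',(fl+fr)/2-.2*X, 'depth', ((fl+fr)/2-mid)@X)
for z in(.08,.085,.09):print('handle@',z,onz(T,*c(107,449),z),onz(T,*c(198,454),z))
h=org+.015*X; h[2]=.092
print('pred handle top',proj(T,h),'seen',c(152.5,451.5))
for z in (.08,.09):
  Y=np.array([-X[1],X[0],0])
  for k in(-.05,.05):
    P=org+.015*X+k*Y;P[2]=z; q=proj(S,P); print(z,k,(q-[145,170])*3.4+[400,290])
for p in((475,322),(706,338),(420,505),(680,525)): print(onz(S,*e(*p),.036),onz(S,*e(*p),.01))
# enlarged end faces from the scene view
tiles=[]
for (cx,cy) in ((246+(675-400)/3.4,178+88/3.4),(246+(516-400)/3.4,178+85/3.4),(246+(632-400)/3.4,178+190/3.4),(246+(516-400)/3.4,178+185/3.4)):
    x,y=int(cx)-8,int(cy)-12; tiles.append(cv2.resize(S['image'][y:y+20,x:x+18,::-1],(360,400)[:2] if 0 else (200,222),interpolation=3))
cv2.imwrite('pics/e0.png',np.hstack(tiles))
```

```text
near [ 0.38214005 -0.05946752  0.01      ] [ 0.38007357 -0.36396187  0.01      ] 0.3045013547180951 far [ 0.68004338 -0.06196576  0.036     ] [ 0.67578032 -0.36998903  0.036     ] 0.3080527676377689
yaw -0.38883849863357195 far yaw -0.792926132916505
org [ 0.48110451 -0.21239334  0.        ] from far [ 0.47791646 -0.2146201   0.036     ] depth 0.2968271335871029
handle@ 0.08 [ 0.49837824 -0.15582769  0.08      ] [ 0.49361575 -0.26966979  0.08      ]
handle@ 0.085 [ 0.49801332 -0.155339    0.085     ] [ 0.49326483 -0.2688463   0.085     ]
handle@ 0.09 [ 0.49764839 -0.15485031  0.09      ] [ 0.49291391 -0.2680228   0.09      ]
pred handle top [332.94380158 200.42705956] seen (332.58620689655174, 200.68965517241378)
0.08 -0.05 [528.13933333 355.13691153]
0.08 0.05 [607.75953408 360.78664119]
0.09 -0.05 [527.1535711  350.00088643]
0.09 0.05 [607.1394477  355.66781363]
[ 0.41028513 -0.35373709  0.036     ] [ 0.38833187 -0.36227916  0.01      ]
[ 0.41194622 -0.04908305  0.036     ] [ 0.39002453 -0.05183421  0.01      ]
[ 0.69820844 -0.35957052  0.036     ] [ 0.68172806 -0.36822347  0.01      ]
[ 0.70122416 -0.05057853  0.036     ] [ 0.6848011  -0.05335813  0.01      ]
```

View pics/e0.png

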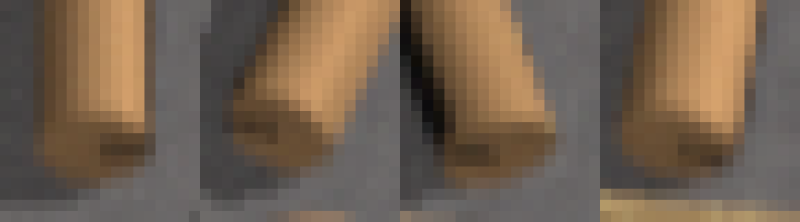

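End faces in e0: A's line points right (+y) at about (125,148), B's left (−y) at (258,130), C's left at (475,155) and D's right at (705,155). So each strip is about 90° off the top. The lid comes first, with the handle at about (0.4955, −0.212, 0.085).

```bash
cat >> h.py <<'E'
def go(pos,yaw=None,tilt=0,Rt=None):
    """print shift (mm) and turn (deg) in tool axes to reach pos with tool x at yaw (deg, world), tilt about tool x"""
    p,r,s=tool()
    if Rt is None:
        c,q=np.cos(np.radians(yaw)),np.sin(np.radians(yaw))
        Rt=np.array([[c,q,0],[q,-c,0],[0,0,-1.]])@R.from_euler('x',tilt,degrees=True).as_matrix()
    d=r.T@(np.array(pos)-p)*1000; w=np.degrees(R.from_matrix(r.T@Rt).as_rotvec())
    print('t %.2f'%s['t'],'tcp',p.round(4),'shift',d.round(1),'|%.0f|'%np.linalg.norm(d),'turn',w.round(1),'q',np.round(s['q'],2),'F',np.round(s['force'],1),'gap %.2f'%s['finger_gap'])
    return d,w
E
python3 - <<'E'
from h import *
go((.4955,-.212,.15),89)
E
```

```text
t 0.10 tcp [ 0.2777 -0.5591  0.1912] shift [ 349.4 -214.    41.7] |412| turn [ -0.1  -0.1 -62.6] q [-1.29  0.53  1.43 -0.    1.18 -0.18] F [-0.2  1.   0.5] gap 1.00
```

>>> move_arm(
  commands="50 -30 0 0 0 -10 1;100 -60 0 0 0 -20 1;150 -90 0 0 0 -30 1;200 -120 0 0 0 -40 1;250 -150 0 0 0 -50 1",
  grip_force=40,
)

```text
t: 0.72
tcp_pos: [0.4358, -0.3125, 0.1917]
tool_rot: [0.784, 0.621, 0.0, -0.0]
force: [0.9, -0.1, 0.5]
finger_gap: 1.0
gripper_force: 0.0
```

Run:
```python
from h import *
go((.4955,-.212,.15),89)
go((.4955,-.212,.07),89)
```

```text
t 0.72 tcp [ 0.4358 -0.3125  0.1917] shift [111.5  35.   41.8] |124| turn [ -0.   -0.  -12.3] q [-0.83  0.41  1.66  0.    1.08 -0.6 ] F [ 0.9 -0.1  0.5] gap 1.00
t 0.72 tcp [ 0.4358 -0.3125  0.1917] shift [111.5  35.1 121.8] |169| turn [ -0.   -0.  -12.3] q [-0.83  0.41  1.66  0.    1.08 -0.6 ] F [ 0.9 -0.1  0.5] gap 1.00
```

>>> move_arm(
  commands="55 18 20 0 0 -6 1;111 35 40 0 0 -12 1;111 35 80 0 0 -12 0;111 35 122 0 0 -12 -0.2;111 35 122 0 0 -12 -0.4",
)

```text
t: 1.35
tcp_pos: [0.4928, -0.2126, 0.0672]
tool_rot: [0.717, 0.697, -0.001, -0.004]
force: [-0.1, -0.1, 0.4]
finger_gap: 0.378
gripper_force: 0.0
```

Run:
```python
from h import *
go((.4955,-.212,.07),89)
s=snapshot('scene');t=snapshot('top')
a=cv2.resize(s['image'][120:250,130:250,::-1],None,fx=3.3,fy=3.3,interpolation=3);b=cv2.resize(t['image'][140:270,270:390,::-1],None,fx=3.3,fy=3.3,interpolation=3)
cv2.imwrite('pics/hd.png',np.hstack([a,b]))
```

```text
t 1.35 tcp [ 0.4928 -0.2126  0.0672] shift [ 0.6  2.7 -2.9] |4| turn [-0.4 -0.3 -0.6] q [-0.62  0.6   1.76 -0.    0.8  -0.59] F [-0.1 -0.1  0.4] gap 0.38
```

View pics/hd.png

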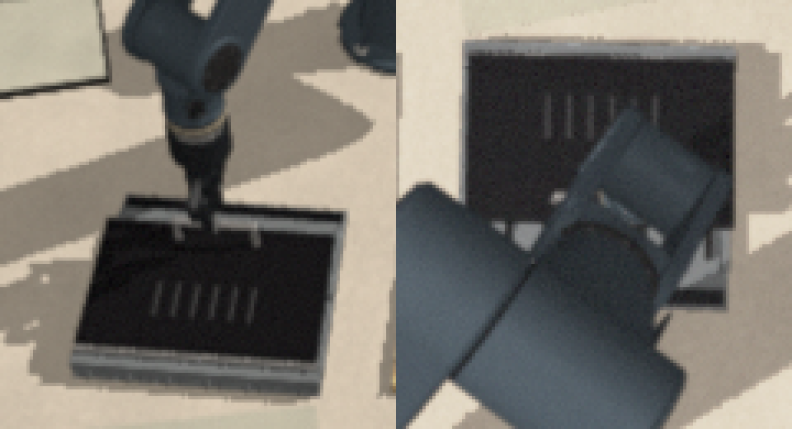

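In hd the gripper sits between the handle's legs, at about (180,232) and (256,235). I'll close on the bar now, then follow the lid's arc.

>>> move_arm(
  commands="0 2 -2 0 0 0 -1;0 2 -2 0 0 0 -1;0 2 -2 0 0 0 -1;0 2 -2 0 0 0 -1;0 2 -2 0 0 0 -1",
  grip_force=50,
)

```text
t: 2.08
tcp_pos: [0.4972, -0.2147, 0.0721]
tool_rot: [0.717, 0.697, -0.0, 0.0]
force: [-0.0, 0.9, 0.5]
finger_gap: -0.002
gripper_force: 0.0
```

>>> move_arm(
  commands="0 5 -17 0 0 0 -1;0 13 -33 0 0 0 -1;0 21 -49 0 0 0 -1;0 32 -63 0 0 0 -1;0 44 -77 0 0 0 -1",
)

```text
t: 2.7
tcp_pos: [0.5413, -0.2157, 0.1494]
tool_rot: [0.717, 0.697, -0.0, -0.0]
force: [-0.5, -0.1, 0.2]
finger_gap: 0.0
gripper_force: 0.0
```

Run:
```python
from h import *
go((.4955,-.212,.07),89)
```

```text
t 2.70 tcp [ 0.5413 -0.2157  0.1494] shift [  2.4 -45.9  79.4] |92| turn [-0.  -0.  -0.6] q [-0.57  0.52  1.58  0.    1.04 -0.54] F [-0.5 -0.1  0.2] gap 0.00
```

Run:
```python
from h import *
s=snapshot('scene');t=snapshot('top')
a=cv2.resize(s['image'][150:250,140:240,::-1],None,fx=4,fy=4,interpolation=3);b=cv2.resize(t['image'][145:245,285:385,::-1],None,fx=4,fy=4,interpolation=3)
cv2.imwrite('pics/hd2.png',np.hstack([a,b]))
for z in(.06,.09): print(proj(s,(.4955,-.215,z)),proj(t,(.4955,-.215,z)))
print(proj(s,tool()[0]),proj(t,tool()[0]))
```

```text
[194.29515715 192.81564712] [332.47337872 201.21082962]
[193.58553071 188.33175402] [333.56470795 200.64188236]
[189.67804797 187.82020802] [336.41739144 185.75454963]
```

View pics/hd2.png

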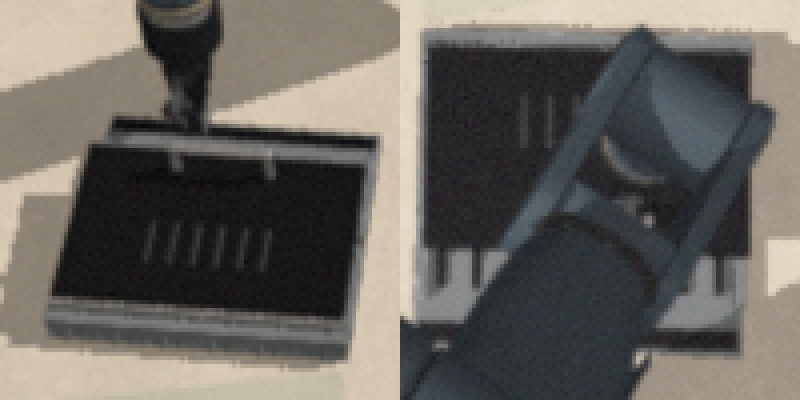

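hd2 shows the bar intact at about (175–272,152) on the scene side, with the lid still shut. The gripper's tip is hard to see, so I'll zoom in with the calculated TCP marked.

Run:
```python
from h import *
s=snapshot('scene');t=snapshot('top');p,r,_=tool()
o=[]
for im,cam,(x0,y0) in((s['image'],s,(165,150)),(t['image'],t,(310,160))):
    k=cv2.resize(im[y0:y0+50,x0:x0+48,::-1],None,fx=8,fy=8,interpolation=0)
    k=cv2.convertScaleAbs(k,alpha=1.6,beta=10)
    for dz,c in((0,(0,0,255)),(.073,(0,255,0)),(.15,(255,255,0))):
        u=(proj(cam,p+[0,0,dz])-[x0,y0]+.5)*8; cv2.circle(k,tuple(int(v) for v in u),4,c,1)
    o.append(k)
cv2.imwrite('pics/hd3.png',np.hstack(o))
```

```text
(no output)
```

View pics/hd3.png

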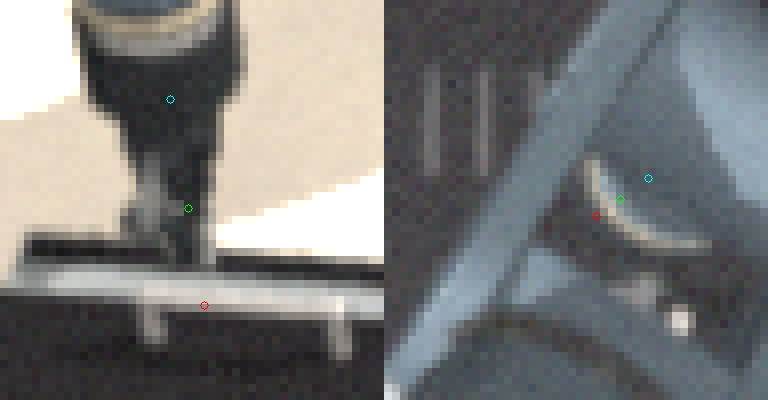

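Run:
```python
from h import *
import pickle
S=pickle.load(open('s0.pkl','rb'))['scene']
p=np.array([0.27771124,-0.55911444,0.1911604]);y=np.array([.445,-.896,0])
for k in(-.057,-.0425,0,.0425,.057): print(k,proj(S,p+k*y+[0,0,.013]).round(1), proj(S,p+k*y).round(1))
g=S['image'].mean(2).astype(int)
for r in range(96,132): print(r,''.join('#' if v<60 else '+' if v<110 else '-' if v<165 else '.' for v in g[r,88:142]))
```

```text
-0.057 [133.6 124.8] [134.2 127.1]
-0.0425 [130.3 125.6] [130.9 127.9]
0 [120.4 128. ] [121.2 130.3]
0.0425 [110.5 130.4] [111.3 132.6]
0.057 [107.1 131.2] [107.9 133.5]
96 ++++++++++++####################-......-..............
97 ++++++++++++####################+....-++-.............
98 ++++++++++++####################+....-+++-............
99 +++++++++++++####################+---+###-............
100 +++++++++++++#####################+++####+-...........
101 ++++++++++++++############################-...........
102 ++++++++++++++######################++####+-..........
103 ++++++++++++++#####################-.-++###-..........
104 +++++++###++++#####################-....-##+..........
105 +++++++############################+-...-+#+-.........
106 +++++++##############################-...-##-.........
107 +++++++###############################+--+##+-........
108 +++++++#######+#########################+####-........
109 +++++++######++##############################+-.......
110 ++++++++####+++################+-++##########+-.......
111 ++++++++####+++############++++-..-++#####+-.
[... 489 characters left out ...]
++++++++-...-##+-............--------+--------.....
121 +++++++++++....-+#+-....--------++--------............
122 ++++++++++-.....+#+++----+---------...................
123 ++++++++++...---+##++-------..........................
124 +++++++++-...-+---+++-................................
125 +++++++++....-+-..---.................................
126 ++++++++-..---+-......................................
127 ++++++++...--++-......................................
128 +++++++-...--++-......................................
129 +++++++....--++-......................................
130 ++++++-....--++-......................................
131 ++++++.....--++-......................................
```

The wrist ring agrees with telemetry in x/y, so the uncertainty is height. I'll probe for it by lowering the closed fingers onto the lid behind the bar.

>>> move_arm(
  commands="0 0 25 0 0 0 -1;0 0 45 0 0 0 -1;0 0 60 0 0 0 -1;0 0 68 0 0 0 -1;0 0 72 0 0 0 -1",
)

```text
t: 3.52
tcp_pos: [0.5411, -0.2158, 0.0765]
tool_rot: [0.717, 0.697, -0.0, -0.0]
force: [0.7, 0.6, 0.2]
finger_gap: 0.0
gripper_force: 0.0
```

>>> move_arm(
  commands="0 0 3 0 0 0 -1;0 0 6 0 0 0 -1;0 0 9 0 0 0 -1;0 0 12 0 0 0 -1;0 0 15 0 0 0 -1",
)

```text
t: 4.15
tcp_pos: [0.5413, -0.2159, 0.0619]
tool_rot: [0.717, 0.697, 0.0, 0.0]
force: [0.1, 0.9, -1.0]
finger_gap: 0.002
gripper_force: 0.0
```

>>> move_arm(
  commands="0 0 3 0 0 0 -1;0 0 5 0 0 0 -1;0 0 7 0 0 0 -1;0 0 9 0 0 0 -1;0 0 11 0 0 0 -1",
)

```text
t: 4.78
tcp_pos: [0.5413, -0.2159, 0.0509]
tool_rot: [0.717, 0.697, 0.0, 0.0]
force: [0.2, 0.5, 0.3]
finger_gap: -0.0
gripper_force: 0.0
```

Run:
```python
from h import *
go((.4955,-.212,.05),89)
s=snapshot('scene');p,r,_=tool()
g=s['image'].mean(2).astype(int); u=proj(s,p); print(u,proj(s,p+[0,0,.03]))
x0=int(u[0])-28;y0=int(u[1])-26
for q in range(y0,y0+36): print(q,''.join('#' if v<30 else '+' if v<55 else '-' if v<110 else '.' for v in g[q,x0:x0+56]))
```

```text
t 4.78 tcp [ 0.5413 -0.2159  0.0509] shift [  2.6 -45.9   0.9] |46| turn [ 0.   0.  -0.6] q [-0.57  0.66  1.65  0.    0.82 -0.54] F [0.2 0.5 0.3] gap -0.00
[192.57298493 202.54289179] [191.83126799 198.13871295]
176 ..............-+#######+#+#######+-.....................
177 ...............+################+-......................
178 .....-.........-################+.......................
179 ....------------###############+-.......................
180 ...-+######+++++##############+-........................
181 ...-+##########################+--......................
182 ...-+++++####################+##++++++++-------.........
183 ..-----------------+#######+#+#############+##+++++++---
184 ..------------------+#######++++-++++++#+###############
185 -------------.......+#########+----------------+++++++##
186 ++++++++----------..-+++++####-...........--------------
187 ##########++++-------+++++###+-........................-
188 #################+---++-+#####------....................
189 ##################+--++--######++----------.------------
190 ##################+------+####
[... 607 characters left out ...]
#############################
201 ########################################################
202 ########################################################
203 ########################################################
204 ########################################################
205 ####################+###################################
206 ##############+####+++###++####++####+##################
207 #############++####++###+++###+++###++####++############
208 #############++###+++###+++###+-+###+++###++############
209 ############+++###+++###+-####+-+###++####++############
210 ############+++###+++###+-+###++####++####++############
211 ############+++###++####++####++####++###+++############
```

>>> move_arm(
  commands="0 0 2 0 0 0 -1;0 0 4 0 0 0 -1;0 0 6 0 0 0 -1;0 0 8 0 0 0 -1;0 0 10 0 0 0 -1",
)

```text
t: 5.45
tcp_pos: [0.5413, -0.2159, 0.0409]
tool_rot: [0.717, 0.697, -0.0, 0.0]
force: [0.6, -0.0, 0.7]
finger_gap: -0.002
gripper_force: 0.0
```

>>> move_arm(
  commands="0 0 1 0 0 0 -1;0 0 2 0 0 0 -1;0 0 3 0 0 0 -1;0 0 4 0 0 0 -1;0 0 5 0 0 0 -1",
)

```text
t: 6.08
tcp_pos: [0.5413, -0.2159, 0.036]
tool_rot: [0.717, 0.697, 0.0, 0.0]
force: [0.6, 0.1, -0.1]
finger_gap: -0.0
gripper_force: 0.0
```

>>> move_arm(
  commands="0 0 1 0 0 0 -1;0 0 2 0 0 0 -1;0 0 3 0 0 0 -1;0 0 4 0 0 0 -1;0 0 5 0 0 0 -1",
)

```text
t: 6.7
tcp_pos: [0.5413, -0.2159, 0.031]
tool_rot: [0.717, 0.697, 0.0, 0.0]
force: [0.5, -0.4, -1.0]
finger_gap: 0.002
gripper_force: 0.0
```

>>> move_arm(
  commands="0 0 1 0 0 0 -1;0 0 2 0 0 0 -1;0 0 3 0 0 0 -1;0 0 4 0 0 0 -1;0 0 5 0 0 0 -1",
)

```text
t: 7.32
tcp_pos: [0.5413, -0.2159, 0.0259]
tool_rot: [0.717, 0.697, -0.0, 0.0]
force: [-0.2, -0.6, -0.8]
finger_gap: 0.002
gripper_force: 0.0
```

>>> move_arm(
  commands="0 0 1 0 0 0 -1;0 0 2 0 0 0 -1;0 0 3 0 0 0 -1;0 0 4 0 0 0 -1;0 0 5 0 0 0 -1",
)

```text
t: 7.95
tcp_pos: [0.5408, -0.2158, 0.0209]
tool_rot: [0.717, 0.697, -0.0, -0.0]
force: [-3.5, -0.1, 4.0]
finger_gap: -0.002
gripper_force: 1.9
```

Run:
```python
from h import *
s=snapshot('scene');t=snapshot('top');p,r,_=tool(); print(p,_['force'],_['tau'])
a=s['image'][150:215,160:225,::-1]; b=t['image'][160:225,305:370,::-1]
o=[]
for im,cam,(x0,y0) in((a,s,(160,150)),(b,t,(305,160))):
    k=cv2.resize(im,None,fx=6,fy=6,interpolation=3); k=cv2.convertScaleAbs(k,alpha=2,beta=10)
    u=(proj(cam,p)-[x0,y0]+.5)*6; cv2.circle(k,tuple(int(v) for v in u),4,(0,0,255),1); o.append(k)
cv2.imwrite('pics/hd4.png',np.hstack(o))
```

```text
[ 0.54091081 -0.21580916  0.0207622 ] [-1.32899636 -0.26195102  2.10352425] [ 4.38005319e-01 -4.35984421e+01 -1.09731871e+01  2.00005132e-01
 -4.24236087e-01  2.65589879e-04]
```

View pics/hd4.png

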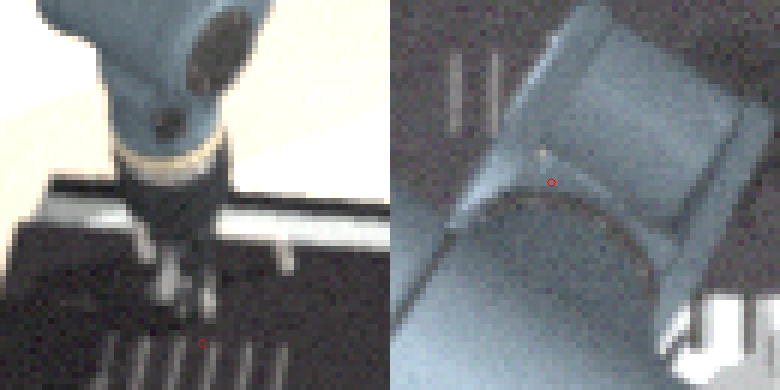

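Light contact with the lid at reported z = 0.021, though the lid's face is at about 0.055. So the fingertips really are about 33 mm higher than reported. I'll retry the handle grasp about 32 mm lower.

>>> move_arm(
  commands="0 0 -45 0 0 0 -1;0 0 -90 0 0 0 -1;0 -22 -90 0 0 0 -0.3;0 -45 -90 0 0 0 -0.3;0 -45 -90 0 0 0 -0.3",
)

```text
t: 8.68
tcp_pos: [0.4954, -0.2141, 0.1108]
tool_rot: [0.717, 0.697, 0.0, -0.0]
force: [0.8, 0.1, 0.5]
finger_gap: 0.35
gripper_force: 0.0
```

>>> move_arm(
  commands="0 0 30 0 0 0 -0.3;0 0 55 0 0 0 -0.3;0 0 70 0 0 0 -0.3;0 0 70 0 0 0 -1;0 0 70 0 0 0 -1",
)

```text
t: 9.3
tcp_pos: [0.4976, -0.2147, 0.0408]
tool_rot: [0.717, 0.697, 0.001, 0.001]
force: [4.8, 1.4, -9.4]
finger_gap: 0.097
gripper_force: 48.5
```

>>> move_arm(
  commands="0 0 0 0 0 0 -1;0 0 0 0 0 0 -1;0 0 0 0 0 0 -1;0 0 0 0 0 0 -1;0 0 0 0 0 0 -1",
)

```text
t: 9.93
tcp_pos: [0.4978, -0.2147, 0.0412]
tool_rot: [0.717, 0.697, 0.001, 0.001]
force: [5.2, 1.8, -10.0]
finger_gap: 0.097
gripper_force: 48.5
```

>>> move_arm(
  commands="0 6 -17 0 0 0 -1;0 14 -33 0 0 0 -1;0 24 -49 0 0 0 -1;0 35 -63 0 0 0 -1;0 47 -76 0 0 0 -1",
)

```text
t: 10.55
tcp_pos: [0.5453, -0.2153, 0.1155]
tool_rot: [0.717, 0.697, 0.001, 0.001]
force: [13.2, -0.7, -28.9]
finger_gap: 0.096
gripper_force: 48.1
```

>>> move_arm(
  commands="0 14 -12 0 0 0 -1;0 29 -22 0 0 0 -1;0 45 -30 0 0 0 -1;0 62 -37 0 0 0 -1;0 82 -43 0 0 0 -1",
)

```text
t: 11.18
tcp_pos: [0.6189, -0.2163, 0.157]
tool_rot: [0.717, 0.697, -0.004, -0.007]
force: [-6.1, -0.6, -14.4]
finger_gap: 0.088
gripper_force: 48.4
```

Run:
```python
from h import *
go((.4955,-.212,.05),89)
s=snapshot('scene');t=snapshot('top')
a=cv2.resize(s['image'][100:245,130:260,::-1],None,fx=3,fy=3,interpolation=3);b=cv2.resize(t['image'][110:255,270:400,::-1],None,fx=3,fy=3,interpolation=3)
cv2.imwrite('pics/lid.png',np.hstack([a,b]))
```

```text
t 11.18 tcp [ 0.6189 -0.2163  0.157 ] shift [   0.4 -121.8  108.9] |163| turn [-0.9 -0.3 -0.6] q [-0.5   0.61  1.37 -0.    1.17 -0.48] F [ -6.1  -0.6 -14.4] gap 0.09
```

View pics/lid.png

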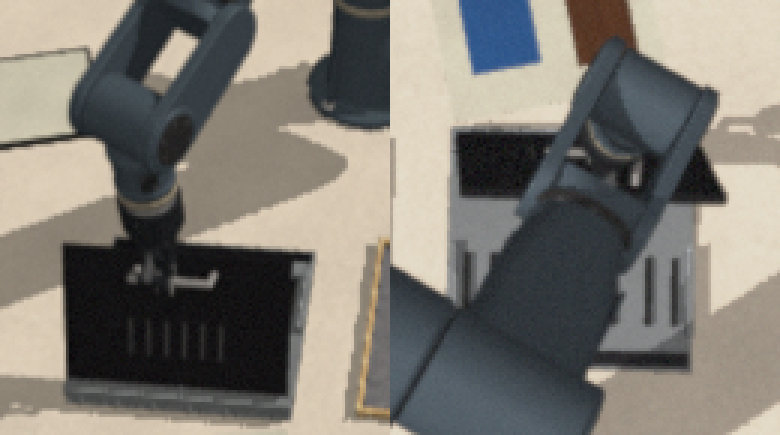

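The lid is up: the black panel is raised and the bar is at about (170,278) in the left half of the lid picture. I'll open a little, lift off, measure the angle and move towards the tray.

>>> move_arm(
  commands="0 0 0 0 0 0 -0.6;0 0 0 0 0 0 -0.6;0 0 -20 0 0 0 -0.6;0 0 -60 0 0 0 -0.5;0 0 -100 0 0 0 -0.3",
)

```text
t: 11.9
tcp_pos: [0.6256, -0.219, 0.2627]
tool_rot: [0.717, 0.697, 0.0, 0.002]
force: [0.1, -0.3, -0.3]
finger_gap: 0.353
gripper_force: 0.0
```

>>> move_arm(
  commands="60 0 0 0 0 0 0;120 0 0 0 0 0 0;180 0 0 0 0 0 0.2;240 0 0 0 0 0 0.2;280 -20 0 0 0 0 0.2",
)

```text
t: 12.52
tcp_pos: [0.6145, 0.0645, 0.2619]
tool_rot: [0.716, 0.698, 0.002, 0.002]
force: [-0.6, 0.0, 0.9]
finger_gap: 0.601
gripper_force: 0.0
```

Run:
```python
from h import *
t=snapshot('top');s=snapshot('scene'); go((.4955,-.212,.05),89)
g=t['image'].mean(2)
X=[]
for c in range(298,372,6):
    col=g[150:205,c]; d=np.where(col<40)[0]; X.append((c,150+d[0],150+d[-1]+1)); 
print(X)
g=s['image'].mean(2);Y=[]
for c in range(160,228,8):
    col=g[160:245,c]; d=np.where(col<45)[0]; Y.append((c,160+d[0],160+d[-1]+1))
print(Y)
# front edge (upper in scene = free edge), hinge
for th in (50,54,58,62,66,70):
    a=np.radians(th); o=[]
    for z0 in (0,.014):
        for (cam) in (t,s):
            P=np.array([.659-.19*np.cos(a)+z0*np.sin(a),-.213,.042+.19*np.sin(a)+z0*np.cos(a)]); o.append(proj(cam,P).round(1).tolist())
    print(th,'bottom-face edge top/scene',o[:2],'upper-face',o[2:])
for c,n,sz in(('top',t,0),):
    for r in rollers(t,(154,157,265,235)): print(np.round(r[0],1),onz(t,*r[0],.026).round(3))
```

```text
t 12.62 tcp [0.6115 0.0665 0.2619] shift [-281.4 -110.1  211.3] |369| turn [ 0.1 -0.1 -0.3] q [-0.07  0.44  1.38  0.    1.32 -0.05] F [ 0.4 -0.5  0.9] gap 0.60
[(298, np.int64(154), np.int64(174)), (304, np.int64(155), np.int64(175)), (310, np.int64(155), np.int64(175)), (316, np.int64(155), np.int64(175)), (322, np.int64(155), np.int64(174)), (328, np.int64(155), np.int64(176)), (334, np.int64(155), np.int64(176)), (340, np.int64(156), np.int64(175)), (346, np.int64(156), np.int64(175)), (352, np.int64(156), np.int64(176)), (358, np.int64(156), np.int64(176)), (364, np.int64(156), np.int64(176)), (370, np.int64(157), np.int64(176))]
[(160, np.int64(183), np.int64(227)), (168, np.int64(182), np.int64(227)), (176, np.int64(181), np.int64(228)), (184, np.int64(181), np.int64(228)), (192, np.int64(182), np.int64(229)), (200, np.int64(183), np.int64(230)), (208, np.int64(183), np.int64(231)), (216, np.int64(184), np.int64(231)), (224, np.int64(184), np.int64(232))]
50 bottom-face edge top/scene [[336.8, 186.6], [189.9, 180.6]] upper-face [[337.2, 183.1], [189.2, 181.2]]
54 bottom-face edge top/scene [[337.2, 183.3], [189.2, 181.3]] upper-face [[337.5, 179.7], [188.5, 182.1]]
58 bottom-face edge top/scene [[337.5, 179.8], [188.5, 182.2]] upper-face [[337.8, 176.0], [187.8, 183.2]]
62 bottom-face edge top/scene [[337.8, 176.2], [187.8, 183.3]] upper-face [[338.1, 172.3], [187.1, 184.6]]
66 bottom-face edge top/scene [[338.0, 172.4], [187.1, 184.7]] upper-face [[338.3, 168.4], [186.4, 186.3]]
70 bottom-face edge top/scene [[338.2, 168.6], [186.4, 186.3]] upper-face [[338.5, 164.5], [185.6, 188.1]]
[179.7 217. ] [0.431 0.354 0.026]
[198.3 173.9] [0.595 0.288 0.026]
```

The lid's free edge in the top view (row ≈176) fits about 60–62°. Now I'll compute roller axes and plan the rolls.

```bash
cat >> h.py <<'E'
def axes(s,bx,z=.026):
    out=[]
    for r in rollers(s,bx):
        b=cv2.boxPoints(r); l=[np.linalg.norm(b[i]-b[(i+1)%4]) for i in range(4)]; i=int(np.argmin(l))
        e1=(b[i]+b[(i+1)%4])/2; e2=(b[(i+2)%4]+b[(i+3)%4])/2
        P,Q=onz(s,*e1,z),onz(s,*e2,z); d=P-Q; d=d*np.sign(d[0])
        c=(P+Q)/2; out.append((c.round(4),round(180+np.degrees(np.arctan2(d[1],d[0])),1),round(np.linalg.norm(d),3)))
    return out
TB=(154,157,265,235)
E
python3 - <<'E'
from h import *
import pickle
T=pickle.load(open('s0.pkl','rb'))['top']
for a in axes(T,TB): print(a)
p=[(.596,.158,.1),180]
go((.597,.158,.1),180)
E
```

```text
(array([0.4307, 0.354 , 0.026 ]), np.float64(178.1), np.float64(0.1))
(array([0.4442, 0.1639, 0.026 ]), np.float64(160.5), np.float64(0.102))
(array([0.5948, 0.2882, 0.026 ]), np.float64(195.4), np.float64(0.104))
(array([0.5983, 0.1578, 0.026 ]), np.float64(173.6), np.float64(0.104))
t 12.62 tcp [0.6115 0.0665 0.2619] shift [ 90.9 -16.9 162. ] |186| turn [  0.2   0.  -91.3] q [-0.07  0.44  1.38  0.    1.32 -0.05] F [ 0.4 -0.5  0.9] gap 0.60
```

>>> move_arm(
  commands="20 -4 30 0 0 -10 0.4;40 -8 60 0 0 -20 0.4;60 -12 90 0 0 -30 0.4;75 -14 120 0 0 -40 0.4;90 -17 150 0 0 -50 0.4",
)

```text
t: 13.25
tcp_pos: [0.6005, 0.1521, 0.1107]
tool_rot: [0.353, 0.936, 0.001, 0.002]
force: [0.8, 0.2, -0.0]
finger_gap: 0.701
gripper_force: 0.0
```

Run:
```python
from h import *
go((.598,.158,.06),173.6)
go((.598,.158,-.020),173.6)
```

```text
t 13.25 tcp [0.6005 0.1521 0.1107] shift [ 6.   2.7 50.7] |51| turn [  0.1   0.3 -34.9] q [ 0.07  0.62  1.52 -0.    1.   -0.78] F [ 0.8  0.2 -0. ] gap 0.70
t 13.25 tcp [0.6005 0.1521 0.1107] shift [  6.3   2.4 130.7] |131| turn [  0.1   0.3 -34.9] q [ 0.07  0.62  1.52 -0.    1.   -0.78] F [ 0.8  0.2 -0. ] gap 0.70
```

>>> move_arm(
  commands="2 1 15 0 0 -9 0.5;4 2 30 0 0 -18 0.5;6 2 40 0 0 -27 0.5;6 3 51 0 0 -35 0.5;6 3 51 0 0 -35 0.5",
)

```text
t: 13.88
tcp_pos: [0.597, 0.1579, 0.0594]
tool_rot: [0.059, 0.998, -0.0, 0.001]
force: [0.4, -0.7, 0.5]
finger_gap: 0.748
gripper_force: 0.0
```

>>> move_arm(
  commands="0 0 25 0 0 0 0.5;0 0 45 0 0 0 0.5;0 0 60 0 0 0 0.5;0 0 70 0 0 0 0.5;0 0 78 0 0 0 0.5",
)

```text
t: 14.5
tcp_pos: [0.5966, 0.1588, -0.0191]
tool_rot: [0.058, 0.998, 0.0, 0.0]
force: [-0.9, 0.4, -0.6]
finger_gap: 0.753
gripper_force: 0.0
```

Run:
```python
from h import *
go((.598,.158,-.020),173.6)
s=snapshot('scene')
cv2.imwrite('pics/d1.png',cv2.resize(s['image'][150:260,230:370,::-1],None,fx=5,fy=5,interpolation=3))
```

```text
t 14.50 tcp [ 0.5966  0.1588 -0.0191] shift [-1.5 -0.6  0.9] |2| turn [ 0.   0.1 -0.2] q [ 0.08  0.81  1.59 -0.    0.75 -1.38] F [-0.9  0.4 -0.6] gap 0.75
```

View pics/d1.png

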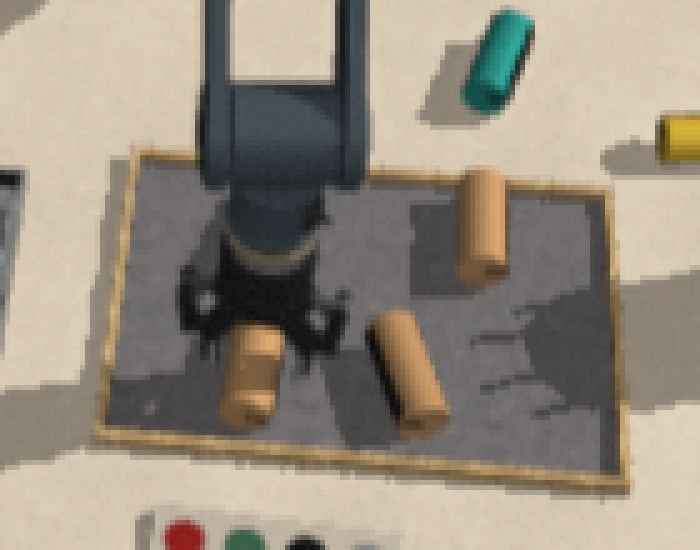

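The fingers straddle D, whose centre is at about (255,375), with the tips just above the felt. I'll narrow them and roll it 35 mm toward −y.

>>> move_arm(
  commands="0 0 0 0 0 0 0.12;0 0 0 0 0 0 0.12;0 -3 0 0 0 0 0.12;0 -9 0 0 0 0 0.12;0 -15 0 0 0 0 0.12",
)

```text
t: 15.18
tcp_pos: [0.5943, 0.1435, -0.0189]
tool_rot: [0.058, 0.998, -0.0, 0.0]
force: [-0.0, 0.1, 0.2]
finger_gap: 0.561
gripper_force: 0.0
```

>>> move_arm(
  commands="0 -6 0 0 0 0 0.12;0 -12 0 0 0 0 0.12;0 -17 0 0 0 0 0.12;0 -20 0 0 0 0 0.12;0 -20 0 0 0 0 0.12",
)

```text
t: 15.8
tcp_pos: [0.592, 0.1239, -0.019]
tool_rot: [0.058, 0.998, 0.0, -0.0]
force: [0.2, 0.6, 0.1]
finger_gap: 0.559
gripper_force: 0.0
```

>>> move_arm(
  commands="0 0 0 0 0 0 0.5;0 0 0 0 0 0 0.5;0 0 -40 0 0 0 0.5;0 0 -80 0 0 0 0.5;0 0 -90 0 0 0 0.5",
)

```text
t: 16.42
tcp_pos: [0.594, 0.1244, 0.0738]
tool_rot: [0.057, 0.998, 0.0, 0.003]
force: [0.3, -0.2, -0.1]
finger_gap: 0.75
gripper_force: 0.0
```

Run:
```python
from h import *
go((.595,.288,.07),195.4)
go((.595,.288,.07),180)
s=snapshot('scene')
g=s['image'].mean(2).astype(int)
for q in range(208,240): print(q,' '.join('%3d'%v for v in g[q,262:296]))
```

```text
t 16.43 tcp [0.594  0.1244 0.0738] shift [ 17.8 162.6   3.8] |164| turn [ -0.    0.3 -22. ] q [ 0.02  0.65  1.58  0.    0.9  -1.43] F [ 0.3 -0.2 -0.1] gap 0.75
t 16.43 tcp [0.594  0.1244 0.0738] shift [ 17.8 162.6   3.8] |164| turn [ 0.   0.3 -6.6] q [ 0.02  0.65  1.58  0.    0.9  -1.43] F [ 0.3 -0.2 -0.1] gap 0.75
208 108 106  93  73  97  91  95  93  79  92  89  81  78  81  90  86  91 105 108 104  71  78  33  61 110 114 112 111 108 108 105 105 108 114
209 107 107 103  95 107 106 107 105  88 102 104 104  93  84 108 104 109 110 111 101  67  66  38  76 109 110 109 109 108 109 107 106 108 113
210 102 106 106 106 107 105 102  97  82  93 108 118  90  60  86  92 112 113 109  97  74  75  70  97 110 110 109 108 109 113 111 106 109 108
211 104 104 105 104 111 105 102  89  79  93 112 120  70  33  40  69 114 118 109  96  83  93  99 110 110 108 109 111 112 114 112 108 108 108
212 106 106 107 109 111 108 103  87  79  96 117 122  61  28  29  61 120 126 111 104 101 107 111 111 108 108 108 110 109 112 109 106 107 110
213 109 107 107 108 109 108 103  79  81 100 120 124  54  30  28  66 129 130 111 107
[... 2996 characters left out ...]

235  74  73  73  74  74  71  69  72  71  80 105 107 108 106 104 104 107 108 109 106 108 108 108 109 111 110 110 109 109 109 106 110 109 108
236 108 107 105  96  89  86  84  86  90  95 110 109 107 104 104 105 108 107 108 106 107 107 108 113 109 110 106 105 104 105 105 105 106 110
237 139 146 147 137 127 125 124 124 132 138 137 125 123 120 113 109 115 116 105 109 108 108 109 112 111 113 107 106 104 105 105 108 107 114
238 125 137 135 132 129 132 131 133 142 154 154 150 149 145 137 132 133 132 126 130 135 124 126 128 122 116 114 111 102 108 108 112 113 118
239  95  98  92  89  91  99 100 105 113 121 125 137 137 135 131 131 129 130 132 140 149 140 148 151 139 137 131 131 121 125 128 136 129 130
```

D's strip now shows near its top (columns 272–275 at row 220). C is next.

>>> move_arm(
  commands="6 54 0 0 0 -7 0.5;12 108 0 0 0 -14 0.5;18 163 4 0 0 -22 0.5;18 163 4 0 0 -22 0.5;18 163 30 0 0 -22 0.5",
)

```text
t: 17.1
tcp_pos: [0.5937, 0.2888, 0.0413]
tool_rot: [-0.134, 0.991, -0.0, 0.001]
force: [0.1, 0.6, 0.4]
finger_gap: 0.747
gripper_force: 0.0
```

Run:
```python
from h import *
go((.595,.288,-.020),195.4)
t=snapshot('top')
for a in axes(t,TB): print(a)
```

```text
t 17.10 tcp [0.5937 0.2888 0.0413] shift [-0.9 -1.1 61.3] |61| turn [-0.   0.1  0.1] q [ 0.28  0.76  1.45 -0.    0.93 -1.56] F [0.1 0.6 0.4] gap 0.75
(array([0.4438, 0.1641, 0.026 ]), np.float64(160.5), np.float64(0.101))
(array([0.5933, 0.1243, 0.026 ]), np.float64(173.5), np.float64(0.102))
```

>>> move_arm(
  commands="0 0 25 0 0 0 0.5;0 0 45 0 0 0 0.5;0 0 60 0 0 0 0.5;0 0 60 0 0 0 0.12;0 0 60 0 0 0 0.12",
)

```text
t: 17.77
tcp_pos: [0.5934, 0.2882, -0.0185]
tool_rot: [-0.134, 0.991, 0.0, 0.0]
force: [0.1, 0.2, 0.2]
finger_gap: 0.56
gripper_force: 0.0
```

>>> move_arm(
  commands="0 5 0 0 0 0 0.12;0 12 0 0 0 0 0.12;0 19 0 0 0 0 0.12;0 26 0 0 0 0 0.12;0 32 0 0 0 0 0.12",
)

```text
t: 18.4
tcp_pos: [0.5841, 0.3197, -0.019]
tool_rot: [-0.134, 0.991, 0.0, 0.0]
force: [-0.1, 0.1, 1.2]
finger_gap: 0.561
gripper_force: 0.0
```

>>> move_arm(
  commands="0 3 0 0 0 0 0.12;0 3 0 0 0 0 0.5;0 3 0 0 0 0 0.5;0 3 -40 0 0 0 0.5;0 3 -90 0 0 0 0.5",
)

```text
t: 19.02
tcp_pos: [0.5825, 0.321, 0.0704]
tool_rot: [-0.134, 0.991, -0.0, -0.002]
force: [0.1, 0.8, 0.9]
finger_gap: 0.748
gripper_force: 0.0
```

Run:
```python
from h import *
go((.431,.354,.07),178.1)
```

```text
t 19.02 tcp [0.5825 0.321  0.0704] shift [137.3  72.    0.9] |155| turn [-0.1 -0.2 17.3] q [ 0.34  0.72  1.42 -0.    1.   -1.5 ] F [0.1 0.8 0.9] gap 0.75
```

>>> move_arm(
  commands="46 24 0 0 0 6 0.5;92 48 0 0 0 12 0.5;137 72 0 0 0 17 0.5;137 72 1 0 0 17 0.5;137 72 25 0 0 17 0.5",
)

```text
t: 19.65
tcp_pos: [0.4349, 0.3562, 0.0477]
tool_rot: [0.013, 1.0, 0.001, 0.003]
force: [0.8, -0.1, 0.1]
finger_gap: 0.749
gripper_force: 0.0
```

Run:
```python
from h import *
go((.431,.354,-.020),178.1)
```

```text
t 19.65 tcp [0.4349 0.3562 0.0477] shift [ 4.3 -2.5 67.6] |68| turn [0.2 0.3 0.4] q [ 0.49  0.65  1.71 -0.    0.77 -1.06] F [ 0.8 -0.1  0.1] gap 0.75
```

>>> move_arm(
  commands="3 -2 25 0 0 0 0.5;3 -2 50 0 0 0 0.5;3 -2 66 0 0 0 0.5;3 -2 66 0 0 0 0.12;3 -2 66 0 0 0 0.12",
)

```text
t: 20.27
tcp_pos: [0.4303, 0.3532, -0.0194]
tool_rot: [0.014, 1.0, 0.0, 0.001]
force: [0.0, 0.1, -0.8]
finger_gap: 0.557
gripper_force: 0.0
```

>>> move_arm(
  commands="0 -5 0 0 0 0 0.12;0 -12 0 0 0 0 0.12;0 -19 0 0 0 0 0.12;0 -26 0 0 0 0 0.12;0 -32 0 0 0 0 0.12",
)

```text
t: 20.9
tcp_pos: [0.4284, 0.3204, -0.0199]
tool_rot: [0.014, 1.0, -0.0, -0.0]
force: [-0.2, 0.3, -0.1]
finger_gap: 0.559
gripper_force: 0.1
```

>>> move_arm(
  commands="0 -3 0 0 0 0 0.12;0 -3 0 0 0 0 0.5;0 -3 0 0 0 0 0.5;0 -3 -40 0 0 0 0.5;0 -3 -90 0 0 0 0.5",
)

```text
t: 21.52
tcp_pos: [0.4274, 0.3177, 0.0699]
tool_rot: [0.014, 1.0, -0.001, -0.001]
force: [1.1, 0.3, -0.2]
finger_gap: 0.749
gripper_force: 0.0
```

Run:
```python
from h import *
go((.444,.164,.07),160.5)
s=snapshot('scene')
for a in axes(s,(255,184,352,242)): print(a)
```

```text
t 21.52 tcp [0.4274 0.3177 0.0699] shift [ -20.8 -153.2    0. ] |155| turn [-0.1 -0.2 17.9] q [ 0.43  0.59  1.77  0.    0.79 -1.11] F [ 1.1  0.3 -0.2] gap 0.75
```

Now B: approach, straddle and roll +35 mm.

>>> move_arm(
  commands="-7 -51 0 0 0 6 0.5;-14 -102 0 0 0 12 0.5;-21 -153 0 0 0 18 0.5;-21 -153 0 0 0 18 0.5;-21 -153 20 0 0 18 0.5",
)

```text
t: 22.2
tcp_pos: [0.4468, 0.1647, 0.0508]
tool_rot: [0.171, 0.985, 0.001, 0.002]
force: [-0.1, -1.0, -0.4]
finger_gap: 0.753
gripper_force: 0.0
```

Run:
```python
from h import *
go((.444,.164,-.020),160.5)
```

```text
t 22.20 tcp [0.4468 0.1647 0.0508] shift [ 2.7 -1.8 70.8] |71| turn [ 0.1  0.2 -0.1] q [ 0.12  0.57  1.93  0.    0.64 -1.11] F [-0.1 -1.  -0.4] gap 0.75
```

>>> move_arm(
  commands="2 -1 25 0 0 0 0.5;2 -1 50 0 0 0 0.5;2 -1 70 0 0 0 0.5;2 -1 70 0 0 0 0.12;2 -1 70 0 0 0 0.12",
)

```text
t: 22.82
tcp_pos: [0.4431, 0.1649, -0.0196]
tool_rot: [0.17, 0.986, 0.0, 0.0]
force: [-0.1, 0.3, 0.8]
finger_gap: 0.558
gripper_force: 0.0
```

>>> move_arm(
  commands="0 5 0 0 0 0 0.12;0 12 0 0 0 0 0.12;0 19 0 0 0 0 0.12;0 26 0 0 0 0 0.12;0 32 0 0 0 0 0.12",
)

```text
t: 23.45
tcp_pos: [0.4538, 0.1949, -0.0199]
tool_rot: [0.17, 0.985, 0.0, 0.0]
force: [1.2, 0.1, 0.1]
finger_gap: 0.558
gripper_force: 0.0
```

>>> move_arm(
  commands="0 3 0 0 0 0 0.12;0 3 0 0 0 0 0.5;0 3 0 0 0 0 0.5;0 3 -40 0 0 0 0.5;0 3 -90 0 0 0 0.5",
)

```text
t: 24.08
tcp_pos: [0.4534, 0.1966, 0.0699]
tool_rot: [0.17, 0.985, -0.001, -0.002]
force: [0.0, 1.0, 0.6]
finger_gap: 0.748
gripper_force: 0.0
```

>>> move_arm(
  commands="0 -60 -40 0 0 0 0.5;0 -120 -60 0 0 0 0.5;0 -180 -60 0 0 0 0.5;0 -240 -60 0 0 0 0.5;0 -300 -60 0 0 0 0.5",
)

```text
t: 24.7
tcp_pos: [0.3539, -0.0854, 0.1304]
tool_rot: [0.17, 0.985, -0.0, 0.001]
force: [1.0, -1.5, -0.2]
finger_gap: 0.753
gripper_force: 0.0
```

```bash
cat >> h.py <<'E'
def strip(s,c,yaw,h=.026,L=.1):
    """mean angle (deg, + toward tool +y = world +y) of dark strip pixels by ray-cylinder intersection, and count"""
    a=np.array([np.cos(np.radians(yaw)),np.sin(np.radians(yaw)),0]); w=np.array([a[1],-a[0],0]); 
    if w[1]<0: w=-w
    n=np.array([0,0,1.]); C=np.array([c[0],c[1],h]); u0=proj(s,C).astype(int); th=[];al=[]; g=s['image'].max(2)
    for v in range(u0[1]-30,u0[1]+30):
        for u in range(u0[0]-30,u0[0]+30):
            o,d=ray(s,u,v); o=o-C
            ow,on,dw,dn=o@w,o@n,d@w,d@n
            A=dw*dw+dn*dn;B=ow*dw+on*dn;Q=B*B-A*(ow*ow+on*on-.0215**2)
            if Q<0: continue
            k=(-B-Q**.5)/A; P=o+k*d
            if abs(P@a)>.035: continue
            al.append(g[v,u])
            if g[v,u]<65: th.append(np.degrees(np.arctan2(P@w,P@n)))
    return (round(float(np.mean(th)),1),round(float(np.std(th)),1),len(th),len(al)) if th else (None,len(al))
def mask(s,bx):
    hsv=cv2.cvtColor(s['image'],cv2.COLOR_RGB2HSV); m=cv2.inRange(hsv,(5,70,80),(24,255,255))|cv2.inRange(s['image'],(0,0,0),(52,52,52))
    k=np.zeros_like(m); k[bx[1]:bx[3],bx[0]:bx[2]]=255; return m&k
def rollers(s,bx):
    m=cv2.morphologyEx(mask(s,bx),cv2.MORPH_OPEN,np.ones((3,3),np.uint8))
    cs,_=cv2.findContours(m,cv2.RETR_EXTERNAL,cv2.CHAIN_APPROX_NONE)
    return [cv2.minAreaRect(c) for c in cs if 180<cv2.contourArea(c)<2500]
E
python3 - <<'E'
from h import *
s=snapshot('scene');t=snapshot('top'); go((.4,0,.2),180)
for a in axes(t,TB): print(a,'top',strip(t,*a[:2]),'scene',strip(s,*a[:2]))
a=cv2.resize(t['image'][150:240,146:272,::-1],None,fx=3.1,fy=3.1,interpolation=3)
b=cv2.resize(s['image'][178:250,246:360,::-1],None,fx=3.4,fy=3.4,interpolation=3)
h=np.zeros((290,785,3),np.uint8); h[:a.shape[0],:a.shape[1]]=a; h[:b.shape[0],392:392+b.shape[1]]=b
cv2.imwrite('pics/r1.png',h)
E
```

```text
t 24.80 tcp [ 0.3538 -0.0896  0.1303] shift [-12.4  99.9 -69.9] |123| turn [ -0.1   0.1 -20.3] q [-0.56  0.3   2.12 -0.    0.72 -1.77] F [ 1.2 -0.1 -1. ] gap 0.76
(array([0.4313, 0.3132, 0.026 ]), np.float64(181.5), np.float64(0.098)) top (-31.0, 10.5, 59, 228) scene (-27.4, 10.5, 37, 122)
(array([0.5857, 0.3211, 0.026 ]), np.float64(191.8), np.float64(0.106)) top (54.9, 10.0, 19, 212) scene (53.5, 5.4, 4, 151)
```

View pics/r1.png

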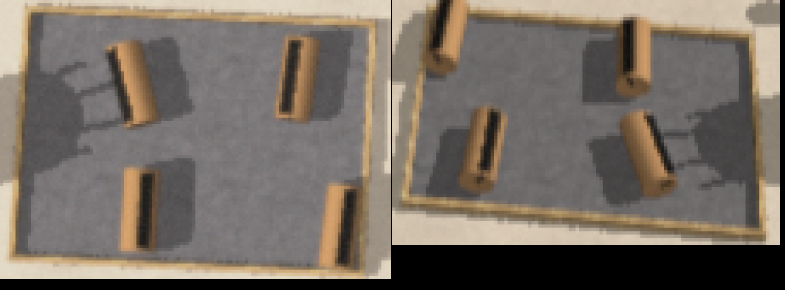

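All four strips are now visible. A is at about (140,210), C at (132,83), D at (295,78). B has been knocked and lies by the tray's right lip, at about (340,225) in the top half. I'll measure all the angles.

```bash
cat >> h.py <<'E'
def rollers(s,bx):
    k=np.ones((3,3),np.uint8); m=cv2.morphologyEx(cv2.morphologyEx(mask(s,bx),cv2.MORPH_CLOSE,np.ones((5,5),np.uint8)),cv2.MORPH_OPEN,np.ones((5,5),np.uint8))
    cs,_=cv2.findContours(m,cv2.RETR_EXTERNAL,cv2.CHAIN_APPROX_NONE)
    return [cv2.minAreaRect(c) for c in cs if 120<cv2.contourArea(c)<2500]
def look(bx=(156,158,262,236)):
    s=snapshot('scene');t=snapshot('top')
    for a in axes(t,bx): print(a[0][:2],a[1],a[2],'top',strip(t,*a[:2]),'scene',strip(s,*a[:2]))
    return s,t
E
python3 - <<'E'
from h import *
s,t=look()
# felt edges: lip inner y
print([onz(t,x,228,.016).round(3).tolist() for x in (262,264,266)], [proj(t,(.44,.06,.026))])
m=mask(t,(156,158,268,236)); 
for q in range(205,240,3): print(q,''.join('#' if v else '.' for v in m[q,236:270]), t['image'].max(2)[q,246:268])
E
```

```text
[0.416 0.07 ] 180.9 0.097 top (-29.1, 13.0, 59, 209) scene (-29.8, 15.1, 34, 119)
[0.4215 0.3131] 177.9 0.118 top (-29.4, 10.0, 60, 214) scene (-26.0, 10.1, 36, 121)
[0.5851 0.3245] 194.0 0.104 top (46.3, 10.7, 35, 210) scene (47.8, 10.3, 17, 149)
[0.5928 0.1242] 173.0 0.103 top (19.6, 7.5, 45, 217) scene (22.6, 8.3, 34, 148)
[[0.394, 0.044, 0.016], [0.394, 0.036, 0.016], [0.394, 0.029, 0.016]] [array([257.76988399, 215.6056524 ])]
205 ...........................##..... [130 130 123 118 121 123 128 125 123 126 124 121 124 121 120 123 144 207
 196 143 160 161]
208 ...........................##..... [127 123 124 121 123 128 139 139 133 130 118  98 100  93  89  96 108 150
 153 148 157 158]
211 ...............########..####..... [123 121 119 123 129 158 201 212 209 201 182 105  86  72  75  97 114 137
 155 159 158 157]
214 ...............######.##.####..... [121 127 126 125 139 179 206 212 207 194 152  68  39  27  58 102 117 143
 152 157 156 158]
217 ...............######.##.####..... [118 117 121 130 147 196 209 211 207 183 119  53  31  42  77 111 115 142
 146 159 155 155]
220 ..........
[... 195 characters left out ...]
  62  37  32  67 112 109 128 139
 136 155 155 156]
226 .............##########.####...... [125 128 126 149 199 209 211 205 179  95  43  36  45  76 105 110 155 144
 141 155 159 160]
229 .............######.##.##.##...... [124 127 135 172 203 211 207 198 175  76  27  40  58  96  98 101 146 147
 145 155 159 157]
232 .............######.##.##.##...... [124 130 142 192 208 212 207 190 141  60  35  39  65 110  97  99 138 150
 158 158 157 157]
235 ............############..##...... [112 125 143 185 196 199 198 181 129 113  92  81  94 107  90  98 139 139
 156 155 156 158]
238 .................................. [216 218 216 204 205 209 210 210 208 201 207 209 206 207 205 203 197 183
 166 178 182 192]
```

Run:
```python
from h import *
go((.412,.0705,.05),173)
```

```text
t 24.90 tcp [ 0.354  -0.0848  0.13  ] shift [ -1.6 165.7  80.1] |184| turn [  0.   -0.  -12.9] q [-0.55  0.3   2.12  0.    0.72 -1.77] F [-0.   0.8 -1. ] gap 0.75
```

>>> move_arm(
  commands="0 50 0 0 0 -4 0.5;0 100 0 0 0 -8 0.5;-1 140 20 0 0 -12 0.5;-2 166 50 0 0 -13 0.5;-2 166 80 0 0 -13 0.5",
)

```text
t: 25.52
tcp_pos: [0.4126, 0.0762, 0.0493]
tool_rot: [0.054, 0.999, 0.0, 0.001]
force: [-0.1, -0.0, -0.7]
finger_gap: 0.749
gripper_force: 0.0
```

Run:
```python
from h import *
go((.412,.0705,-.012),173)
```

```text
t 25.52 tcp [0.4126 0.0762 0.0493] shift [ 0.1 -5.7 61.3] |62| turn [0.  0.1 0.9] q [-0.09  0.54  2.06  0.    0.54 -1.55] F [-0.1 -0.  -0.7] gap 0.75
```

>>> move_arm(
  commands="0 -4 20 0 0 1 0.5;0 -4 40 0 0 1 0.5;0 -4 61 0 0 1 0.5;0 -4 61 0 0 1 0.12;0 -4 61 0 0 1 0.12",
)

```text
t: 26.15
tcp_pos: [0.4115, 0.0694, -0.0107]
tool_rot: [0.065, 0.998, 0.0, -0.0]
force: [-0.6, -0.4, -0.0]
finger_gap: 0.562
gripper_force: 0.0
```

Run:
```python
from h import *
go((.412,.0705,-.012),173)
s=snapshot('scene')
print(strip(s,(.412,.0705),173))
```

```text
t 26.15 tcp [ 0.4115  0.0694 -0.0107] shift [-0.3  1.1  1.3] |2| turn [ 0.  -0.  -0.5] q [-0.1   0.68  2.1   0.    0.37 -1.54] F [-0.6 -0.4 -0. ] gap 0.56
(-26.1, 13.0, 37, 118)
```

>>> move_arm(
  commands="0 3 0 0 0 0 0.12;0 6 0 0 0 0 0.12;0 9 0 0 0 0 0.12;0 11 0 0 0 0 0.12;0 11 0 0 0 0 0.12",
)

```text
t: 26.82
tcp_pos: [0.4132, 0.0792, -0.011]
tool_rot: [0.066, 0.998, 0.0, -0.0]
force: [-0.5, 0.4, 0.3]
finger_gap: 0.558
gripper_force: 0.0
```

>>> move_arm(
  commands="0 0 0 0 0 0 0.12;0 0 0 0 0 0 0.3;0 0 0 0 0 0 0.4;0 0 -40 0 0 0 0.5;0 0 -90 0 0 0 0.5",
)

```text
t: 27.45
tcp_pos: [0.4121, 0.079, 0.0791]
tool_rot: [0.066, 0.998, 0.0, -0.002]
force: [1.7, 0.0, -0.7]
finger_gap: 0.751
gripper_force: 0.0
```

Run:
```python
from h import *
go((.593,.124,.07),173)
s=snapshot('scene')
print(strip(s,(.414,.0805),173))
```

```text
t 27.45 tcp [0.4121 0.079  0.0791] shift [-173.4   68.6    8.4] |187| turn [-0.  -0.2 -0.6] q [-0.08  0.47  2.04  0.    0.64 -1.52] F [ 1.7  0.  -0.7] gap 0.75
(-8.2, 9.0, 31, 119)
```

>>> move_arm(
  commands="-50 20 0 0 0 0 0.5;-100 40 0 0 0 0 0.5;-150 60 4 0 0 0 0.5;-173 69 8 0 0 0 0.5;-173 69 30 0 0 0 0.5",
)

```text
t: 28.12
tcp_pos: [0.5978, 0.125, 0.0496]
tool_rot: [0.066, 0.998, 0.0, 0.003]
force: [0.3, -0.5, -0.3]
finger_gap: 0.747
gripper_force: 0.0
```

Run:
```python
from h import *
go((.593,.124,-.020),173)
```

```text
t 28.12 tcp [0.5978 0.125  0.0496] shift [ 5.1 -1.7 69.6] |70| turn [ 0.1  0.4 -0.6] q [ 0.02  0.69  1.59  0.    0.86 -1.42] F [ 0.3 -0.5 -0.3] gap 0.75
```

>>> move_arm(
  commands="3 -1 25 0 0 0 0.5;3 -1 50 0 0 0 0.5;3 -1 68 0 0 0 0.5;3 -1 68 0 0 0 0.12;3 -1 68 0 0 0 0.12",
)

```text
t: 28.75
tcp_pos: [0.5913, 0.124, -0.0185]
tool_rot: [0.066, 0.998, 0.0, 0.001]
force: [0.1, 0.2, -0.3]
finger_gap: 0.558
gripper_force: 0.0
```

>>> move_arm(
  commands="0 -2 0 0 0 0 0.12;0 -4 0 0 0 0 0.12;0 -6 0 0 0 0 0.12;0 -8 0 0 0 0 0.12;0 -8 0 0 0 0 0.12",
)

```text
t: 29.38
tcp_pos: [0.5896, 0.1158, -0.019]
tool_rot: [0.066, 0.998, -0.0, -0.0]
force: [0.2, 0.4, -0.6]
finger_gap: 0.561
gripper_force: 0.0
```

>>> move_arm(
  commands="0 0 0 0 0 0 0.12;0 0 0 0 0 0 0.3;0 0 0 0 0 0 0.4;0 0 -40 0 0 0 0.5;0 0 -90 0 0 0 0.5",
)

```text
t: 30.0
tcp_pos: [0.5884, 0.116, 0.0706]
tool_rot: [0.066, 0.998, -0.0, -0.002]
force: [0.4, 0.4, -0.8]
finger_gap: 0.75
gripper_force: 0.0
```

Run:
```python
from h import *
go((.585,.3235,.07),193)
s=snapshot('scene')
print(strip(s,(.593,.116),173),strip(s,(.585,.3235),193))
```

```text
t 30.00 tcp [0.5884 0.116  0.0706] shift [ 30.8 205.2   0.6] |207| turn [  0.   -0.2 -20.6] q [ 0.01  0.65  1.6  -0.    0.9  -1.43] F [ 0.4  0.4 -0.8] gap 0.75
(-1.3, 8.7, 38, 146) (47.3, 6.8, 12, 150)
```

D is at −1°. Next is C, rolled 18 mm toward −y.

>>> move_arm(
  commands="8 52 0 0 0 -5 0.5;16 104 0 0 0 -10 0.5;24 156 0 0 0 -15 0.5;31 205 0 0 0 -21 0.5;31 205 25 0 0 -21 0.5",
)

```text
t: 30.68
tcp_pos: [0.5877, 0.3285, 0.0479]
tool_rot: [-0.119, 0.993, 0.001, 0.004]
force: [-0.5, -0.2, 0.1]
finger_gap: 0.751
gripper_force: 0.0
```

Run:
```python
from h import *
go((.585,.3235,-.020),193)
```

```text
t 30.68 tcp [0.5877 0.3285 0.0479] shift [ 4.3 -4.3 67.8] |68| turn [0.1 0.4 0.7] q [ 0.34  0.76  1.42  0.    0.96 -1.47] F [-0.5 -0.2  0.1] gap 0.75
```

>>> move_arm(
  commands="3 -2 25 0 0 0 0.5;3 -2 50 0 0 0 0.5;3 -2 67 0 0 0 0.5;3 -2 67 0 0 0 0.12;3 -2 67 0 0 0 0.12",
)

```text
t: 31.3
tcp_pos: [0.5844, 0.3209, -0.0203]
tool_rot: [-0.117, 0.993, 0.0, 0.001]
force: [-0.2, 0.7, -0.9]
finger_gap: 0.559
gripper_force: 0.0
```

>>> move_arm(
  commands="0 -4 0 0 0 0 0.12;0 -8 0 0 0 0 0.12;0 -12 0 0 0 0 0.12;0 -16 0 0 0 0 0.12;0 -17 0 0 0 0 0.12",
)

```text
t: 31.92
tcp_pos: [0.5877, 0.3037, -0.021]
tool_rot: [-0.116, 0.993, -0.0, -0.0]
force: [0.0, 0.1, 0.2]
finger_gap: 0.557
gripper_force: 0.0
```

>>> move_arm(
  commands="0 0 0 0 0 0 0.12;0 0 0 0 0 0 0.3;0 0 0 0 0 0 0.4;0 0 -40 0 0 0 0.5;0 0 -90 0 0 0 0.5",
)

```text
t: 32.55
tcp_pos: [0.5862, 0.3039, 0.0684]
tool_rot: [-0.117, 0.993, -0.0, -0.002]
force: [1.4, -0.4, 0.5]
finger_gap: 0.751
gripper_force: 0.0
```

Run:
```python
from h import *
go((.430,.3135,.07),179)
s=snapshot('scene')
print(strip(s,(.590,.307),193),strip(s,(.43,.3135),179))
```

```text
t 32.55 tcp [0.5862 0.3039 0.0684] shift [149.7  45.6  -1. ] |157| turn [-0.  -0.2 14.4] q [ 0.31  0.72  1.43  0.    0.99 -1.5 ] F [ 1.4 -0.4  0.5] gap 0.75
(-32.4, 10.3, 45, 149) (-9.1, 34.5, 104, 126)
```

>>> move_arm(
  commands="46 14 -2 0 0 5 0.5;92 28 -2 0 0 10 0.5;138 42 -2 0 0 14 0.5;148 45 0 0 0 14 0.5;148 45 20 0 0 14 0.5",
)

```text
t: 33.22
tcp_pos: [0.434, 0.3147, 0.0501]
tool_rot: [0.004, 1.0, 0.001, 0.002]
force: [-0.3, -0.1, -0.4]
finger_gap: 0.749
gripper_force: 0.0
```

Run:
```python
from h import *
go((.430,.3135,-.020),179)
s=snapshot('scene')
for c in ((.590,.307),(.588,.302),(.593,.300)): print(strip(s,c,193))
g=s['image'].max(2)
print(proj(s,(.59,.305,.048)))
for q in range(200,236,2): print(q,' '.join('%3d'%v for v in g[q,306:336]))
```

```text
t 33.23 tcp [0.434  0.3147 0.0501] shift [ 4.3 -1.4 70.1] |70| turn [0.1 0.2 0.5] q [ 0.42  0.62  1.78 -0.    0.74 -1.14] F [-0.3 -0.1 -0.4] gap 0.75
(-32.4, 10.3, 45, 149)
(-20.8, 9.8, 44, 150)
(-12.7, 9.8, 45, 151)
[316.32153027 220.68424027]
200  70  69  70  68  71  72  83  92  86  88 119 140 156 173 196 192 127 110 110 108 109 109 108 111 114 114 110 108 109 112
202  72  72  71  68  72  78 105 114 106  84  54  99 105 104 113 134 114 107 110 108 105 110 111 114 117 115 110 108 110 110
204  72  71  70  71  73  78 105 113 113 113 108 111 109 107 102 106 106 106 110 105 105 107 107 108 108 111 110 112 112 111
206  71  73  75  72  73  72  75  83  88  90  98 100 112 112 113 111 110 112 113 113 110 105 105 105 109 109 110 113 113 114
208  94  93  94  92  94  94  93  91  90  93 106 109 112 107 108 111 110 112 113 113 113 114 112 112 113 110 110 111 114 112
210 116 112 111 112 110 107 108 109 106 110 112 109 111 110 108 109 112 114 115 110 107 107 107 106 110 110 112 109 111  97
212 116 116 116 114 101 115 129 136 180 191 179 132 109 108 108 107 114 112 110 111 109 108 109 107 111 114  98
[... 676 characters left out ...]
  37 102 178 191 196 168 114 109 107 109 112 111 107 112 112 112 112  97  96  97
226  75  72  73  74  74  87 102 105  62  23  20  44 113 181 194 193 141 110 109 110 101  96  95  96  78  78  93  95  92  88
228  70  72  71  72  70  73  93 104 106  46  20  23  65 155 184 197 190 132 110 109  93  90  92 108 110 111 114 111 110 111
230  71  72  69  72  71  69  78  98 104  84  39  65 104 127 164 172 178 158 113 104 106 108 111 109 114 116 115 112 109 110
232  70  71  69  71  73  74  71  87 100 111 108  95  65  96 108 103 103 107 107 110 108 111 115 116 116 113 112 107 107 107
234  71  71  71  73  72  73  70  75 101 111 112 107  86  90 109 107 102 104 108 107 103 102 104 105 104 108 109 112 115 112
```

>>> move_arm(
  commands="3 -1 25 0 0 0 0.5;3 -1 50 0 0 0 0.5;3 -1 69 0 0 0 0.5;3 -1 69 0 0 0 0.12;3 -1 69 0 0 0 0.12",
)

```text
t: 33.9
tcp_pos: [0.4312, 0.313, -0.0195]
tool_rot: [0.005, 1.0, 0.0, 0.001]
force: [-1.7, 0.2, -0.2]
finger_gap: 0.564
gripper_force: 0.0
```

>>> move_arm(
  commands="0 3 0 0 0 0 0.12;0 6 0 0 0 0 0.12;0 9 0 0 0 0 0.12;0 11 0 0 0 0 0.12;0 11 0 0 0 0 0.12",
)

```text
t: 34.52
tcp_pos: [0.4302, 0.3239, -0.0199]
tool_rot: [0.005, 1.0, 0.0, 0.0]
force: [-0.5, 0.6, -0.0]
finger_gap: 0.562
gripper_force: 0.0
```

>>> move_arm(
  commands="0 0 0 0 0 0 0.12;0 0 0 0 0 0 0.3;0 0 0 0 0 0 0.4;0 0 -40 0 0 0 0.5;0 0 -110 0 0 0 0.5",
)

```text
t: 35.15
tcp_pos: [0.4287, 0.3228, 0.0818]
tool_rot: [0.005, 1.0, -0.001, -0.002]
force: [0.3, 1.0, 0.3]
finger_gap: 0.751
gripper_force: 0.0
```

>>> move_arm(
  commands="0 -60 -30 0 0 0 0.5;0 -120 -30 0 0 0 0.5;0 -180 -30 0 0 0 0.5;0 -240 -30 0 0 0 0.5;0 -300 -30 0 0 0 0.5",
)

```text
t: 35.78
tcp_pos: [0.427, 0.0218, 0.1128]
tool_rot: [0.005, 1.0, -0.0, 0.0]
force: [1.2, -0.5, -0.8]
finger_gap: 0.749
gripper_force: 0.0
```

>>> move_arm(
  commands="0 -60 0 0 0 0 0.5;0 -120 0 0 0 0 0.5;0 -120 0 0 0 0 0.5;0 -120 0 0 0 0 0.5;0 -120 0 0 0 0 0.5",
)

```text
t: 36.4
tcp_pos: [0.4252, -0.0946, 0.1124]
tool_rot: [0.004, 1.0, 0.0, -0.001]
force: [-0.4, -0.1, 0.1]
finger_gap: 0.749
gripper_force: 0.0
```

Run:
```python
from h import *
go((.43,.3135,.07),179)
s,t=look()
import pickle; pickle.dump((s,t),open('s2.pkl','wb'))
```

```text
t 36.40 tcp [ 0.4252 -0.0946  0.1124] shift [ -1.4 408.1  42.7] |410| turn [ 0.  -0.1  0.5] q [-0.48  0.42  1.97  0.    0.75 -2.04] F [-0.4 -0.1  0.1] gap 0.75
[0.4159 0.0775] 180.9 0.097 top (-0.2, 10.1, 48, 209) scene (-1.3, 10.4, 31, 121)
[0.4215 0.3229] 178.7 0.118 top (-1.1, 7.6, 50, 216) scene (-1.9, 8.2, 28, 122)
[0.5923 0.1159] 173.5 0.104 top (-2.3, 7.4, 46, 212) scene (-0.9, 8.8, 37, 143)
[0.591  0.3043] 195.5 0.105 top (-26.8, 9.5, 57, 210) scene (-25.0, 9.9, 45, 150)
```

Run:
```python
from h import *
go((.591,.3043,.06),194.5)
```

```text
t 36.50 tcp [ 0.4255 -0.0946  0.1125] shift [-162.5  400.1   52.6] |435| turn [  0.   -0.  -14.9] q [-0.48  0.42  1.97  0.    0.75 -2.04] F [ 0.3 -0.3  0.4] gap 0.75
```

>>> move_arm(
  commands="-25 60 0 0 0 -3 0.5;-50 120 0 0 0 -6 0.5;-75 180 0 0 0 -9 0.5;-100 235 0 0 0 -12 0.5;-125 290 0 0 0 -15 0.5",
)

```text
t: 37.12
tcp_pos: [0.5523, 0.1929, 0.1125]
tool_rot: [-0.128, 0.992, -0.0, -0.0]
force: [1.3, -0.1, -0.3]
finger_gap: 0.747
gripper_force: 0.0
```

Run:
```python
from h import *
go((.591,.3043,.05),194.5)
```

```text
t 37.12 tcp [0.5523 0.1929 0.1125] shift [-65.7  98.   62.5] |133| turn [-0.  -0.   0.2] q [ 0.15  0.58  1.61 -0.    0.96 -1.68] F [ 1.3 -0.1 -0.3] gap 0.75
```

>>> move_arm(
  commands="-30 45 10 0 0 0 0.5;-60 90 20 0 0 0 0.5;-66 97 50 0 0 0 0.5;-66 97 80 0 0 0 0.5;-66 97 100 0 0 0 0.5",
)

```text
t: 37.75
tcp_pos: [0.5902, 0.301, 0.0106]
tool_rot: [-0.127, 0.992, -0.0, -0.001]
force: [-0.1, -0.3, 0.5]
finger_gap: 0.747
gripper_force: 0.0
```

Run:
```python
from h import *
go((.591,.3043,-.02),194.5)
```

```text
t 37.75 tcp [0.5902 0.301  0.0106] shift [-1.6  3.  30.6] |31| turn [-0.  -0.2  0.1] q [ 0.3   0.8   1.45  0.    0.89 -1.52] F [-0.1 -0.3  0.5] gap 0.75
```

>>> move_arm(
  commands="-1 3 15 0 0 0 0.5;-1 3 30 0 0 0 0.5;-1 3 30 0 0 0 0.3;-1 3 30 0 0 0 0.12;-1 3 30 0 0 0 0.12",
)

```text
t: 38.38
tcp_pos: [0.5933, 0.303, -0.0165]
tool_rot: [-0.125, 0.992, 0.0, 0.001]
force: [0.4, -0.3, 0.5]
finger_gap: 0.558
gripper_force: 0.0
```

>>> move_arm(
  commands="0 3 0 0 0 0 0.12;0 6 0 0 0 0 0.12;0 8 0 0 0 0 0.12;0 9 0 0 0 0 0.12;0 9 0 0 0 0 0.12",
)

```text
t: 39.0
tcp_pos: [0.5901, 0.3117, -0.0175]
tool_rot: [-0.125, 0.992, -0.0, -0.0]
force: [-0.6, 0.1, 1.1]
finger_gap: 0.556
gripper_force: 0.0
```

>>> move_arm(
  commands="0 0 0 0 0 0 0.12;0 0 0 0 0 0 0.3;0 0 0 0 0 0 0.4;0 0 -40 0 0 0 0.5;0 0 -95 0 0 0 0.5",
)

```text
t: 39.62
tcp_pos: [0.5887, 0.311, 0.0765]
tool_rot: [-0.125, 0.992, -0.0, -0.002]
force: [0.4, 0.8, 0.9]
finger_gap: 0.752
gripper_force: 0.0
```

Run:
```python
from h import *
go((.591,.3133,-.02),194.5)
s,t=look()
for c in((.594,.313),(.5925,.314)):print('C',strip(s,c,195))
```

```text
t 39.62 tcp [0.5887 0.311  0.0765] shift [-3.3  1.7 96.5] |97| turn [-0.  -0.3 -0.1] q [ 0.32  0.72  1.41 -0.    1.02 -1.5 ] F [0.4 0.8 0.9] gap 0.75
[0.4159 0.0775] 180.9 0.097 top (0.5, 9.6, 46, 209) scene (-2.1, 10.6, 31, 121)
[0.4984 0.3102] 180.3 0.261 top (0.7, 36.2, 168, 218) scene (-16.6, 34.8, 86, 128)
[0.5923 0.1161] 173.5 0.104 top (-2.2, 7.0, 44, 212) scene (-1.4, 8.8, 37, 143)
C (-8.2, 8.7, 39, 151)
C (-11.4, 8.4, 39, 153)
```

>>> move_arm(
  commands="40 0 0 0 0 4 0.5;80 0 0 0 0 8 0.5;120 -3 0 0 0 12 0.5;150 -5 0 0 0 15 0.5;150 -5 0 0 0 15 0.5",
)

```text
t: 40.35
tcp_pos: [0.4432, 0.2687, 0.0772]
tool_rot: [0.005, 1.0, -0.001, -0.002]
force: [0.3, 0.6, -0.7]
finger_gap: 0.749
gripper_force: 0.0
```

Run:
```python
from h import *
go((.43,.323,-.02),179)
s,t=look()
for c,n in((s,'s'),(t,'t')):
    x0,x1,y0,y1=(286,378,176,236) if n=='t' else (145,245,168,240)
    g=c['image'].max(2); m=(g<75).astype(np.uint8)*255; k=np.zeros_like(m); k[y0:y1,x0:x1]=255; m&=k
    cs,_=cv2.findContours(m,cv2.RETR_EXTERNAL,cv2.CHAIN_APPROX_NONE)
    for q in cs:
        if 12<cv2.contourArea(q)<400: r=cv2.minAreaRect(q); print(n,np.round(r[0],1),np.round(r[1],1),round(r[2],1),onz(c,*r[0],.018).round(4))
```

```text
t 40.35 tcp [0.4432 0.2687 0.0772] shift [13.4 54.3 97.2] |112| turn [-0.1 -0.2  0.4] q [ 0.33  0.56  1.8   0.    0.78 -1.23] F [ 0.3  0.6 -0.7] gap 0.75
[0.4159 0.0775] 180.9 0.097 top (0.2, 9.7, 47, 209) scene (-1.3, 10.4, 31, 121)
[0.5872 0.3099] 195.5 0.108 top (-7.1, 7.8, 51, 212) scene (-6.2, 9.4, 43, 152)
[0.5921 0.1159] 173.5 0.103 top (-2.2, 7.4, 46, 210) scene (-0.8, 8.8, 37, 141)
s [215.5 236.6] [19.1  2.5] 4.4 [ 0.6816 -0.1017  0.018 ]
t [329.  228.5] [78.1  4.5] 1.7 [ 0.3957 -0.2078  0.018 ]
t [364.  206.5] [21.  2.] 90.0 [ 0.4801 -0.3389  0.018 ]
t [355.5 206.5] [21.  1.] 90.0 [ 0.4797 -0.307   0.018 ]
t [344. 206.] [ 2. 22.] 0.0 [ 0.481  -0.2638  0.018 ]
t [335.5 205.5] [21.  1.] 90.0 [ 0.4824 -0.2319  0.018 ]
t [324.  205.5] [21.  2.] 90.0 [ 0.4818 -0.1887  0.018 ]
t [315.5 205.5] [21.  1.] 90.0 [ 0.4814 -0.1567  0.018 ]
t [304. 205.] [ 2. 22.] 0.0 [ 0.4827 -0.1135  0.018 ]
t [295. 205.] [22.  2.] 90.0 [ 0.4822 -0.0796  0.018 ]
t [350.  176.5] [ 1. 54.] 90.0 [ 0.593  -0.2864  0.018 ]
```

All strips are within about 7° of top, so step 2 is met. The rail pairs put the cradles at y ≈ −0.325, −0.249, −0.173 and −0.097, x ≈ 0.481, yaw −0.6°. Picking A first.

>>> move_arm(
  commands="7 27 10 0 0 0 0.5;13 53 30 0 0 0 0.5;13 54 60 0 0 0 0.5;13 54 85 0 0 0 0.5;13 54 95 0 0 0 0.5",
)

```text
t: 41.08
tcp_pos: [0.4349, 0.324, -0.0191]
tool_rot: [0.005, 1.0, -0.0, -0.0]
force: [0.5, -0.8, -0.2]
finger_gap: 0.75
gripper_force: 0.0
```

Run:
```python
from h import *
go((.43,.323,-.02),179)
s=snapshot('scene')
print(strip(s,(.431,.323),179),strip(s,(.591,.313),195.5),strip(s,(.5921,.1159),173.5))
```

```text
t 41.08 tcp [ 0.4349  0.324  -0.0191] shift [ 4.8 -1.1  0.9] |5| turn [-0.  -0.   0.4] q [ 0.43  0.75  1.78  0.    0.61 -1.13] F [ 0.5 -0.8 -0.2] gap 0.75
(-9.4, 24.9, 48, 123) (-11.0, 9.0, 42, 151) (-0.8, 8.8, 37, 141)
```

>>> move_arm(
  commands="4 -1 1 0 0 0 0.3;4 -1 1 0 0 0 -0.2;4 -1 1 0 0 0 -0.2;4 -1 1 0 0 0 -0.2;4 -1 1 0 0 0 -0.2",
  grip_force=60,
)

```text
t: 41.75
tcp_pos: [0.4302, 0.3229, -0.0174]
tool_rot: [0.005, 1.0, 0.0, 0.001]
force: [-1.4, -0.5, 6.8]
finger_gap: 0.494
gripper_force: 60.8
```

>>> move_arm(
  commands="0 0 -40 0 0 0 -0.2;0 0 -80 0 0 0 -0.2;0 0 -120 0 0 0 -0.2;0 -50 -130 0 0 0 -0.2;0 -100 -130 0 0 0 -0.2",
)

```text
t: 42.38
tcp_pos: [0.4297, 0.2222, 0.1129]
tool_rot: [0.004, 1.0, 0.0, 0.002]
force: [0.1, -1.1, -1.5]
finger_gap: 0.486
gripper_force: 61.2
```

Run:
```python
from h import *
go((.480,-.325,.11),179.4)
```

```text
t 42.38 tcp [0.4297 0.2222 0.1129] shift [ -54.7 -546.8    2.7] |550| turn [0.  0.2 0.1] q [ 0.25  0.46  1.86 -0.    0.81 -1.32] F [ 0.1 -1.1 -1.5] gap 0.49
```

>>> move_arm(
  commands="-5 -55 0 0 0 0 -0.2;-11 -110 0 0 0 0 -0.2;-16 -165 0 0 0 0 -0.2;-22 -220 0 0 0 0 -0.2;-27 -275 0 0 0 0 -0.2",
)

```text
t: 43.0
tcp_pos: [0.4531, -0.0546, 0.1117]
tool_rot: [0.005, 1.0, -0.0, 0.001]
force: [0.6, 0.1, -1.4]
finger_gap: 0.491
gripper_force: 61.2
```

>>> move_arm(
  commands="-5 -55 0 0 0 0 -0.2;-11 -110 0 0 0 0 -0.2;-16 -165 0 0 0 0 -0.2;-22 -220 0 0 0 0 -0.2;-27 -272 0 0 0 0 -0.2",
)

```text
t: 43.62
tcp_pos: [0.4769, -0.327, 0.1115]
tool_rot: [0.006, 1.0, -0.0, 0.0]
force: [0.9, 0.6, -1.9]
finger_gap: 0.493
gripper_force: 61.2
```

Run:
```python
from h import *
go((.480,-.325,.03),179.4)
s=snapshot('scene')
print(proj(s,(.53,-.325,.14)))
for a in axes(s,(130,140,200,235),.14): print(a)
```

```text
t 43.62 tcp [ 0.4769 -0.327   0.1115] shift [-3.1  2.  81.5] |82| turn [-0.  0. -0.] q [-0.79  0.57  1.63  0.    0.94 -2.35] F [ 0.9  0.6 -1.9] gap 0.49
[164.1305837  185.21680174]
```

>>> move_arm(
  commands="-3 2 30 0 0 0 -0.2;-3 2 60 0 0 0 -0.2;-3 2 85 0 0 0 -0.2;-3 2 100 0 0 0 -0.2;-3 2 108 0 0 0 -0.2",
)

```text
t: 44.3
tcp_pos: [0.4799, -0.3227, 0.0029]
tool_rot: [0.005, 1.0, 0.0, -0.0]
force: [-0.5, -0.3, -1.0]
finger_gap: 0.487
gripper_force: 61.2
```

>>> move_arm(
  commands="0 0 3 0 0 0 -0.2;0 0 6 0 0 0 -0.2;0 0 9 0 0 0 -0.2;0 0 11 0 0 0 -0.2;0 0 12 0 0 0 -0.2",
)

```text
t: 44.92
tcp_pos: [0.4801, -0.323, -0.0084]
tool_rot: [0.005, 1.0, -0.0, 0.0]
force: [1.1, 0.1, 0.1]
finger_gap: 0.488
gripper_force: 61.2
```

>>> move_arm(
  commands="0 -1 1 0 0 0 -0.2;0 -1 2 0 0 0 -0.1;0 -1 2 0 0 0 0.05;0 -1 2 0 0 0 0.2;0 -1 2 0 0 0 0.2",
)

```text
t: 45.55
tcp_pos: [0.48, -0.324, -0.0106]
tool_rot: [0.005, 1.0, 0.0, -0.0]
force: [0.7, -0.3, -0.6]
finger_gap: 0.599
gripper_force: 0.0
```

>>> move_arm(
  commands="0 -1 -20 0 0 0 0.2;0 -1 -50 0 0 0 0.3;0 -1 -100 0 0 0 0.5;30 50 -120 0 0 0 0.5;30 110 -120 0 0 0 0.5",
)

```text
t: 46.18
tcp_pos: [0.4507, -0.2138, 0.1111]
tool_rot: [0.007, 1.0, -0.001, 0.001]
force: [0.6, 0.5, 0.7]
finger_gap: 0.748
gripper_force: 0.0
```

>>> move_arm(
  commands="0 60 0 0 0 0 0.5;0 120 0 0 0 0 0.5;0 180 0 0 0 -5 0.5;0 240 0 0 0 -10 0.5;0 300 0 0 0 -14 0.5",
)

```text
t: 46.8
tcp_pos: [0.4544, 0.0882, 0.1096]
tool_rot: [-0.118, 0.993, -0.0, 0.0]
force: [0.6, 0.6, 1.1]
finger_gap: 0.746
gripper_force: 0.0
```

```bash
cat >> h.py <<'E'
def cradles():
    t=snapshot('top')
    for a in axes(t,(290,190,372,222),.034): 
        if .08<a[2]<.12: print('cradle',a[0][:2],a[1],a[2],'strip',strip(t,a[0],a[1],.034))
    return t
E
python3 - <<'E'
from h import *
go((.5885,.312,.05),195.5)
cradles(); look()
E
```

```text
t 46.80 tcp [0.4544 0.0882 0.1096] shift [-182.7  186.3   59.7] |268| turn [-0.  0. -2.] q [-0.05  0.45  1.91 -0.    0.78 -1.86] F [0.6 0.6 1.1] gap 0.75
cradle [ 0.481  -0.3245] 179.9 0.097 strip (1.3, 7.9, 55, 209)
[0.5923 0.1159] 172.9 0.104 top (-2.3, 7.4, 46, 211) scene (-0.9, 8.8, 37, 141)
[0.5889 0.3104] 195.5 0.104 top (-7.3, 7.7, 50, 210) scene (-6.5, 9.7, 43, 154)
```

>>> move_arm(
  commands="-40 40 0 0 0 0 0.5;-80 80 0 0 0 -1 0.5;-120 120 0 0 0 -2 0.5;-160 160 0 0 0 -2 0.5;-182 184 25 0 0 -2 0.5",
)

```text
t: 47.58
tcp_pos: [0.5933, 0.3087, 0.0863]
tool_rot: [-0.133, 0.991, 0.001, 0.004]
force: [-0.3, 0.1, -0.2]
finger_gap: 0.754
gripper_force: 0.0
```

>>> move_arm(
  commands="0 0 20 0 0 0 0.5;0 0 50 0 0 0 0.5;0 0 75 0 0 0 0.5;0 0 85 0 0 0 0.5;0 0 95 0 0 0 0.5",
)

```text
t: 48.2
tcp_pos: [0.589, 0.3062, -0.0107]
tool_rot: [-0.133, 0.991, -0.0, -0.0]
force: [0.5, 0.4, -0.5]
finger_gap: 0.752
gripper_force: 0.0
```

Run:
```python
from h import *
go((.5887,.3108,-.018),195.5)
s=snapshot('scene'); print(strip(s,(.5887,.3108),195.5))
```

```text
t 48.20 tcp [ 0.589   0.3062 -0.0107] shift [-0.9  4.5  7.3] |9| turn [-0.  -0.  -0.2] q [ 0.31  0.83  1.46 -0.    0.85 -1.53] F [ 0.5  0.4 -0.5] gap 0.75
(-16.3, 25.6, 62, 154)
```

>>> move_arm(
  commands="-1 4 7 0 0 0 0.5;-1 4 7 0 0 0 0.2;-1 4 7 0 0 0 -0.2;-1 4 7 0 0 0 -0.2;-1 4 7 0 0 0 -0.2",
)

```text
t: 48.88
tcp_pos: [0.5892, 0.3121, -0.0166]
tool_rot: [-0.134, 0.991, 0.0, 0.001]
force: [-0.0, -0.1, 5.0]
finger_gap: 0.488
gripper_force: 61.1
```

>>> move_arm(
  commands="0 0 -40 0 0 0 -0.2;0 0 -80 0 0 0 -0.2;0 0 -128 0 0 0 -0.2;20 -50 -128 0 0 3 -0.2;40 -100 -128 0 0 6 -0.2",
)

```text
t: 49.5
tcp_pos: [0.5763, 0.204, 0.1109]
tool_rot: [-0.082, 0.997, -0.0, 0.001]
force: [0.5, -0.7, -1.4]
finger_gap: 0.492
gripper_force: 61.3
```

Run:
```python
from h import *
go((.481,-.249,.11),179.4)
```

```text
t 49.50 tcp [0.5763 0.204  0.1109] shift [ 168.2 -431.3    0.9] |463| turn [-0.   0.1 10. ] q [ 0.16  0.61  1.54 -0.    0.99 -1.58] F [ 0.5 -0.7 -1.4] gap 0.49
```

>>> move_arm(
  commands="55 -25 0 0 0 2 -0.2;110 -50 0 0 0 4 -0.2;150 -95 0 0 0 6 -0.2;165 -150 0 0 0 8 -0.2;168 -210 0 0 0 10 -0.2",
)

```text
t: 50.12
tcp_pos: [0.4432, -0.0308, 0.1104]
tool_rot: [0.005, 1.0, 0.0, -0.001]
force: [1.6, 0.2, -0.7]
finger_gap: 0.486
gripper_force: 61.2
```

Run:
```python
from h import *
go((.481,-.249,.11),179.4)
```

```text
t 50.12 tcp [ 0.4432 -0.0308  0.1104] shift [-4.010e+01 -2.178e+02  2.000e-01] |221| turn [ 0.  -0.1 -0. ] q [-0.32  0.43  1.95  0.    0.76 -1.88] F [ 1.6  0.2 -0.7] gap 0.49
```

>>> move_arm(
  commands="-10 -55 0 0 0 0 -0.2;-20 -110 0 0 0 0 -0.2;-30 -165 0 0 0 0 -0.2;-40 -216 0 0 0 0 -0.2;-40 -216 20 0 0 0 -0.2",
)

```text
t: 50.75
tcp_pos: [0.4857, -0.2526, 0.0915]
tool_rot: [0.007, 1.0, -0.003, 0.003]
force: [0.3, 0.4, -1.6]
finger_gap: 0.48
gripper_force: 61.3
```

Run:
```python
from h import *
go((.481,-.249,.002),179.4)
```

```text
t 50.75 tcp [ 0.4857 -0.2526  0.0915] shift [ 5.3  4.  89.4] |90| turn [-0.3  0.4 -0.3] q [-0.68  0.56  1.73 -0.    0.84 -2.24] F [ 0.3  0.4 -1.6] gap 0.48
```

>>> move_arm(
  commands="2 1 25 0 0 0 -0.2;2 1 50 0 0 0 -0.2;2 1 70 0 0 0 -0.2;2 1 82 0 0 0 -0.2;2 1 88 0 0 0 -0.2",
)

```text
t: 51.38
tcp_pos: [0.4806, -0.2452, 0.0018]
tool_rot: [0.005, 1.0, 0.0, -0.0]
force: [-0.1, -0.1, -2.0]
finger_gap: 0.486
gripper_force: 61.4
```

Run:
```python
from h import *
go((.481,-.249,-.0085),179.4)
```

```text
t 51.38 tcp [ 0.4806 -0.2452  0.0018] shift [-0.4 -3.8 10.3] |11| turn [ 0. -0.  0.] q [-0.68  0.71  1.78 -0.    0.65 -2.24] F [-0.1 -0.1 -2. ] gap 0.49
```

>>> move_arm(
  commands="0 -4 2 0 0 0 -0.2;0 -4 5 0 0 0 -0.2;0 -4 8 0 0 0 -0.2;0 -4 10 0 0 0 -0.2;0 -4 11 0 0 0 -0.2",
)

```text
t: 52.0
tcp_pos: [0.481, -0.2494, -0.0075]
tool_rot: [0.005, 1.0, -0.0, 0.0]
force: [-2.2, 0.8, 11.7]
finger_gap: 0.488
gripper_force: 62.7
```

>>> move_arm(
  commands="0 0 0 0 0 0 -0.2;0 0 0 0 0 0 -0.1;0 0 0 0 0 0 0.05;0 0 0 0 0 0 0.2;0 0 0 0 0 0 0.2",
)

```text
t: 52.62
tcp_pos: [0.4809, -0.2494, -0.0086]
tool_rot: [0.005, 1.0, -0.0, 0.0]
force: [0.1, 0.0, -0.4]
finger_gap: 0.597
gripper_force: 0.0
```

>>> move_arm(
  commands="0 0 -20 0 0 0 0.2;0 0 -50 0 0 0 0.3;0 0 -100 0 0 0 0.5;30 50 -118 0 0 0 0.5;30 110 -118 0 0 0 0.5",
)

```text
t: 53.25
tcp_pos: [0.4514, -0.1391, 0.111]
tool_rot: [0.007, 1.0, -0.001, 0.001]
force: [0.8, 0.6, -0.4]
finger_gap: 0.751
gripper_force: 0.0
```

>>> move_arm(
  commands="0 55 0 0 0 1 0.5;0 110 0 0 0 3 0.5;0 165 0 0 0 5 0.5;0 215 0 0 0 7 0.5;0 215 0 0 0 7 0.5",
)

```text
t: 53.88
tcp_pos: [0.4534, 0.0789, 0.1095]
tool_rot: [0.063, 0.998, 0.0, -0.0]
force: [0.7, -1.0, -0.5]
finger_gap: 0.75
gripper_force: 0.0
```

Run:
```python
from h import *
go((.5922,.116,.05),173)
cradles(); look()
```

```text
t 53.88 tcp [0.4534 0.0789 0.1095] shift [-133.    54.3   59.4] |155| turn [ 0.  -0.  -0.3] q [-0.07  0.45  1.92  0.    0.78 -1.52] F [ 0.7 -1.  -0.5] gap 0.75
cradle [ 0.481  -0.3245] 179.9 0.097 strip (1.3, 7.9, 55, 209)
cradle [ 0.4799 -0.2483] 180.1 0.097 strip (4.4, 7.7, 52, 228)
[0.5923 0.1159] 172.9 0.104 top (-1.7, 7.3, 46, 211) scene (-0.9, 8.8, 37, 141)
```

Two are placed well. Now D.

>>> move_arm(
  commands="-45 18 0 0 0 0 0.5;-90 36 0 0 0 0 0.5;-131 54 0 0 0 0 0.5;-131 54 30 0 0 0 0.5;-131 54 60 0 0 0 0.5",
)

```text
t: 54.65
tcp_pos: [0.5926, 0.1099, 0.0488]
tool_rot: [0.068, 0.998, -0.0, 0.001]
force: [0.3, 0.4, -0.4]
finger_gap: 0.75
gripper_force: 0.0
```

Run:
```python
from h import *
go((.5922,.116,-.018),173)
```

```text
t 54.65 tcp [0.5926 0.1099 0.0488] shift [ 1.3  6.  66.8] |67| turn [-0.   0.1 -0.8] q [-0.    0.69  1.6  -0.    0.85 -1.44] F [ 0.3  0.4 -0.4] gap 0.75
```

>>> move_arm(
  commands="0 5 20 0 0 0 0.5;0 6 40 0 0 0 0.5;0 6 60 0 0 0 0.5;0 6 67 0 0 0 0.5;0 6 67 0 0 0 0.4",
)

```text
t: 55.28
tcp_pos: [0.5919, 0.1179, -0.0179]
tool_rot: [0.066, 0.998, -0.0, -0.0]
force: [0.4, 0.1, -0.0]
finger_gap: 0.702
gripper_force: 0.0
```

>>> move_arm(
  commands="0 0 0 0 0 0 0.2;0 0 0 0 0 0 -0.2;0 0 0 0 0 0 -0.2;0 0 0 0 0 0 -0.2;0 0 0 0 0 0 -0.2",
)

```text
t: 55.9
tcp_pos: [0.5929, 0.118, -0.0162]
tool_rot: [0.066, 0.998, 0.0, 0.001]
force: [-1.6, -0.9, 6.0]
finger_gap: 0.485
gripper_force: 60.7
```

>>> move_arm(
  commands="0 0 -40 0 0 0 -0.2;0 0 -80 0 0 0 -0.2;0 0 -128 0 0 0 -0.2;50 -5 -128 0 0 -2 -0.2;105 -10 -128 0 0 -6 -0.2",
)

```text
t: 56.52
tcp_pos: [0.4864, 0.1221, 0.1113]
tool_rot: [0.013, 1.0, 0.0, 0.001]
force: [0.1, -0.5, -2.0]
finger_gap: 0.484
gripper_force: 61.3
```

Run:
```python
from h import *
go((.4815,-.173,.11),179.4)
```

```text
t 56.52 tcp [0.4864 0.1221 0.1113] shift [  -2.8 -295.1    1.2] |295| turn [ 0.   0.2 -0.9] q [ 0.02  0.48  1.82  0.    0.83 -1.52] F [ 0.1 -0.5 -2. ] gap 0.48
```

>>> move_arm(
  commands="5 -59 0 0 0 0 -0.2;5 -118 0 0 0 0 -0.2;0 -177 0 0 0 -1 -0.2;0 -236 0 0 0 -1 -0.2;0 -292 0 0 0 -1 -0.2",
)

```text
t: 57.15
tcp_pos: [0.4783, -0.1718, 0.1106]
tool_rot: [0.005, 1.0, -0.0, 0.0]
force: [0.1, -0.6, -1.1]
finger_gap: 0.484
gripper_force: 61.3
```

>>> move_arm(
  commands="0 0 25 0 0 0 -0.2;0 0 50 0 0 0 -0.2;0 0 75 0 0 0 -0.2;0 0 95 0 0 0 -0.2;0 0 108 0 0 0 -0.2",
)

```text
t: 57.78
tcp_pos: [0.4782, -0.1696, 0.0016]
tool_rot: [0.005, 1.0, 0.0, -0.0]
force: [-0.3, 0.3, -1.3]
finger_gap: 0.486
gripper_force: 61.4
```

Run:
```python
from h import *
go((.4815,-.173,-.0085),179.4)
```

```text
t 57.77 tcp [ 0.4782 -0.1696  0.0016] shift [-3.4 -3.4 10.1] |11| turn [ 0. -0. -0.] q [-0.56  0.69  1.87  0.    0.58 -2.12] F [-0.3  0.3 -1.3] gap 0.49
```

>>> move_arm(
  commands="-3 -3 2 0 0 0 -0.2;-3 -3 5 0 0 0 -0.2;-3 -3 8 0 0 0 -0.2;-3 -3 9 0 0 0 -0.2;-3 -3 10 0 0 0 -0.2",
)

```text
t: 58.4
tcp_pos: [0.4816, -0.1729, -0.0072]
tool_rot: [0.005, 1.0, -0.0, 0.0]
force: [0.4, 1.9, 1.9]
finger_gap: 0.49
gripper_force: 61.7
```

>>> move_arm(
  commands="0 0 0 0 0 0 -0.2;0 0 0 0 0 0 -0.1;0 0 0 0 0 0 0.05;0 0 0 0 0 0 0.2;0 0 0 0 0 0 0.2",
)

```text
t: 59.02
tcp_pos: [0.4814, -0.173, -0.0075]
tool_rot: [0.005, 1.0, -0.0, -0.0]
force: [-0.7, -0.4, 0.3]
finger_gap: 0.599
gripper_force: 0.0
```

>>> move_arm(
  commands="0 0 -20 0 0 0 0.2;0 0 -50 0 0 0 0.3;0 0 -100 0 0 0 0.5;30 50 -118 0 0 0 0.5;30 110 -118 0 0 0 0.5",
)

```text
t: 59.65
tcp_pos: [0.4518, -0.0624, 0.112]
tool_rot: [0.007, 1.0, -0.0, 0.001]
force: [0.8, -0.1, -0.6]
finger_gap: 0.751
gripper_force: 0.0
```

Run:
```python
from h import *
go((.412,.081,.05),173)
cradles(); s,t=look()
m=mask(t,(236,200,262,240)); ys,xs=np.where(m); 
for q in range(208,240,3): print(q,t['image'].max(2)[q,244:266])
```

```text
t 59.65 tcp [ 0.4518 -0.0624  0.112 ] shift [ 42.  142.9  61.8] |161| turn [-0.   0.1  6.2] q [-0.38  0.44  1.93 -0.    0.78 -1.94] F [ 0.8 -0.1 -0.6] gap 0.75
cradle [ 0.481  -0.3245] 179.9 0.097 strip (2.5, 8.7, 57, 209)
cradle [ 0.4799 -0.2483] 180.1 0.097 strip (5.2, 8.7, 56, 228)
[0.4159 0.0775] 180.9 0.097 top (0.3, 9.8, 46, 209) scene (-1.8, 10.6, 32, 121)
208 [120 125 125 127 128 134 144 143 148 140 129 107  98  92  94  90  90  91
 108 151 156 148]
211 [123 127 127 126 137 178 202 194 130  70  70  70  93 134 134 121 105  86
 101 148 161 162]
214 [124 126 126 130 149 194 205 193 100  47  45  66 116 134 125 115  96  91
 105 144 150 159]
217 [124 121 119 128 162 200 200 167  71  44  45  75 133 132 124 109  89  95
 117 145 149 162]
220 [129 129 129 145 191 204 193 105  48  37  52  90 137 132 118 100  92 104
 133 143 148 162]
223 [131 129 130 145 195 206 194  85  40  45  74 130 133 126 116  91  90 102
 135 142 139 156]
226 [130 125 141 175 199 201 156  71  44  41  78 139 139 125 112  86  88 109
 159 148 142 143]
229 [126 129 146 191 205 192  98  48  43  54  96 132 129 117  98  92  93 106
 150 147 111 107]
232 [128 130 154 198 206 188  82  39  48  72 128 135 128 115  87  85  88  95
 133 119 110 109]
235 [116 104 146 181 184 168 160 150 130 114 137 139 124 111  92  92  89  95
 101  98 103 107]
238 [220 220 220 219 219 209 209 215 213 212 213 206 213 210 207 207 185 100
  67  71  89  74]
```

>>> move_arm(
  commands="14 50 0 0 0 2 0.5;28 100 0 0 0 4 0.5;40 139 10 0 0 6 0.5;40 139 35 0 0 6 0.4;40 139 58 0 0 6 0.3",
)

```text
t: 60.42
tcp_pos: [0.4154, 0.0764, 0.0519]
tool_rot: [0.057, 0.998, -0.0, 0.001]
force: [0.7, -0.8, -1.2]
finger_gap: 0.648
gripper_force: 0.0
```

Run:
```python
from h import *
go((.4125,.079,-.011),173)
cradles()
```

```text
t 60.42 tcp [0.4154 0.0764 0.0519] shift [ 3.3  2.2 62.9] |63| turn [-0.   0.1  0.4] q [-0.08  0.53  2.06 -0.    0.55 -1.54] F [ 0.7 -0.8 -1.2] gap 0.65
cradle [ 0.481  -0.3245] 179.9 0.097 strip (3.5, 9.6, 62, 209)
cradle [ 0.4799 -0.2483] 180.1 0.097 strip (6.1, 9.1, 57, 228)
cradle [ 0.4808 -0.1739] 180.3 0.101 strip (15.1, 10.8, 71, 228)
```

>>> move_arm(
  commands="2 2 20 0 0 0 0.3;2 2 40 0 0 0 0.3;2 2 62 0 0 0 0.3;2 2 62 0 0 0 0.2;2 2 62 0 0 0 -0.2",
)

```text
t: 61.1
tcp_pos: [0.4128, 0.0782, -0.0088]
tool_rot: [0.058, 0.998, -0.0, 0.0]
force: [0.1, -0.6, 0.5]
finger_gap: 0.449
gripper_force: 58.0
```

>>> move_arm(
  commands="0 0 0 0 0 0 -0.2;0 0 0 0 0 0 -0.2;0 0 0 0 0 0 -0.2;0 0 0 0 0 0 -0.2;0 0 -20 0 0 0 -0.2",
)

```text
t: 61.72
tcp_pos: [0.4115, 0.0791, 0.0102]
tool_rot: [0.058, 0.998, 0.0, -0.001]
force: [1.2, 0.1, -0.8]
finger_gap: 0.447
gripper_force: 58.0
```

>>> move_arm(
  commands="0 0 -50 0 0 0 -0.2;0 0 -100 0 0 0 -0.2;-30 -30 -105 0 0 -2 -0.2;-50 -80 -105 0 0 -4 -0.2;-60 -130 -105 0 0 -6 -0.2",
)

```text
t: 62.35
tcp_pos: [0.4581, -0.0583, 0.116]
tool_rot: [0.004, 1.0, -0.0, 0.001]
force: [0.1, -0.2, -1.5]
finger_gap: 0.447
gripper_force: 58.3
```

Run:
```python
from h import *
go((.4825,-.097,.11),179.4)
```

```text
t 62.35 tcp [ 0.4581 -0.0583  0.116 ] shift [-24.7 -38.5   6. ] |46| turn [-0.   0.1  0.1] q [-0.37  0.43  1.91  0.    0.79 -1.93] F [ 0.1 -0.2 -1.5] gap 0.45
```

Run:
```python
from h import *
s=snapshot('scene');t=snapshot('top')
u=proj(s,tool()[0]).astype(int);v=proj(t,tool()[0]).astype(int)
a=cv2.resize(s['image'][u[1]-50:u[1]+30,u[0]-45:u[0]+35,::-1],(390,390),interpolation=3)
b=cv2.resize(t['image'][165:245,285:365,::-1],(390,390),interpolation=3)
cv2.imwrite('pics/b1.png',np.hstack([a,b])); print(u,v)
```

```text
[230 180] [291 209]
```

View pics/b1.png

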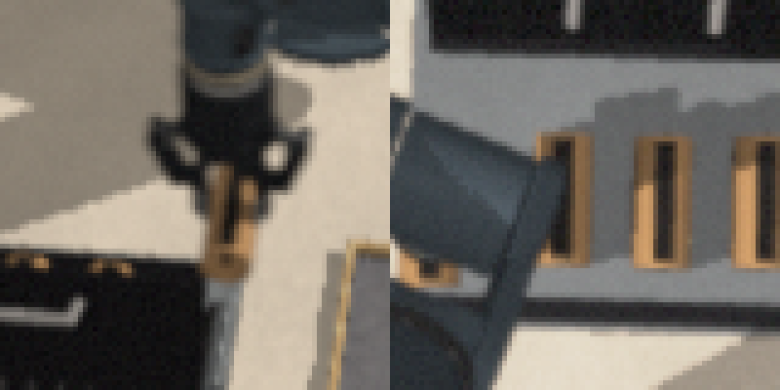

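b1 shows B held strip-up below the gripper, at about (230,215) on the scene side. Three rollers sit in their cradles on the top-view side. I'll place B in cradle 3.

>>> move_arm(
  commands="-12 -19 0 0 0 0 -0.2;-25 -38 0 0 0 0 -0.2;-25 -38 30 0 0 0 -0.2;-25 -38 60 0 0 0 -0.2;-25 -38 90 0 0 0 -0.2",
)

```text
t: 63.08
tcp_pos: [0.4823, -0.0949, 0.0246]
tool_rot: [0.004, 1.0, -0.0, 0.0]
force: [0.5, -0.2, -1.2]
finger_gap: 0.445
gripper_force: 58.4
```

Run:
```python
from h import *
go((.4825,-.097,-.002),179.4)
```

```text
t 63.08 tcp [ 0.4823 -0.0949  0.0246] shift [-0.2 -2.1 26.6] |27| turn [-0.   0.   0.1] q [-0.42  0.64  1.9   0.    0.61 -1.98] F [ 0.5 -0.2 -1.2] gap 0.45
```

>>> move_arm(
  commands="0 -2 8 0 0 0 -0.2;0 -2 14 0 0 0 -0.2;0 -2 19 0 0 0 -0.2;0 -2 22 0 0 0 -0.2;0 -2 24 0 0 0 -0.2",
)

```text
t: 63.7
tcp_pos: [0.4819, -0.0973, 0.0018]
tool_rot: [0.005, 1.0, -0.0, 0.0]
force: [-0.1, -0.1, -0.3]
finger_gap: 0.453
gripper_force: 58.4
```

>>> move_arm(
  commands="0 0 1 0 0 0 -0.2;0 0 2 0 0 0 -0.2;0 0 3 0 0 0 -0.2;0 0 3 0 0 0 -0.2;0 0 3 0 0 0 -0.2",
)

```text
t: 64.32
tcp_pos: [0.4819, -0.0973, 0.0003]
tool_rot: [0.005, 1.0, -0.0, 0.001]
force: [-2.8, 1.1, 13.3]
finger_gap: 0.452
gripper_force: 62.2
```

>>> move_arm(
  commands="0 0 0 0 0 0 -0.2;0 0 0 0 0 0 -0.1;0 0 0 0 0 0 0.05;0 0 0 0 0 0 0.2;0 0 0 0 0 0 0.2",
)

```text
t: 64.95
tcp_pos: [0.4815, -0.0973, -0.0017]
tool_rot: [0.005, 1.0, 0.0, -0.0]
force: [0.3, 0.0, 0.2]
finger_gap: 0.599
gripper_force: 0.0
```

>>> move_arm(
  commands="0 0 -20 0 0 0 0.2;0 0 -50 0 0 0 0.3;0 0 -100 0 0 0 0.5;30 50 -118 0 0 0 0.5;30 110 -118 0 0 0 0.5",
)

```text
t: 65.58
tcp_pos: [0.4517, 0.0134, 0.1178]
tool_rot: [0.007, 1.0, -0.0, 0.001]
force: [0.7, -0.1, -0.5]
finger_gap: 0.748
gripper_force: 0.0
```

>>> move_arm(
  commands="0 60 0 0 0 0 0.5;0 120 0 0 0 0 0.5;0 180 0 0 0 0 0.5;0 240 0 0 0 0 0.5;0 280 0 0 0 0 0.5",
)

```text
t: 66.2
tcp_pos: [0.4552, 0.2957, 0.1162]
tool_rot: [0.004, 1.0, 0.0, 0.0]
force: [-0.3, 0.1, -0.6]
finger_gap: 0.746
gripper_force: 0.0
```

Run:
```python
from h import *
go((.4815,-.174,.05),179.4)
t=cradles()
g=t['image'].max(2)
for q in (198,204,210): print(q,g[q,292:372])
b=cv2.resize(t['image'][150:245,280:385,::-1],None,fx=6,fy=6,interpolation=3)
cv2.imwrite('pics/f1.png',b)
```

```text
t 66.20 tcp [0.4552 0.2957 0.1162] shift [ -30.2 -469.5   66.2] |475| turn [0.  0.  0.1] q [ 0.37  0.52  1.71  0.    0.91 -1.19] F [-0.3  0.1 -0.6] gap 0.75
cradle [ 0.481  -0.3245] 179.9 0.097 strip (4.2, 9.8, 63, 209)
cradle [ 0.4799 -0.2465] 180.1 0.097 strip (1.2, 9.1, 57, 209)
cradle [ 0.4808 -0.172 ] 180.3 0.101 strip (6.2, 8.0, 56, 209)
cradle [ 0.4835 -0.0955] 180.5 0.101 strip (5.6, 7.6, 47, 228)
198 [ 95 102 141 190 190 153  68  40  43  65 121 146 127 111  95  94  98  96
  99  98  97  96 116 181 195 190 131  58  41  49  84 130 130 117 105  97
 101 100  99 101  96  98  92  82 104 112 108  81  37  35  40  80 127 126
 114  91  98  97  97  98  95  97  83  72  97 107 114 109  58  34  36  39
  83 128 122 102  87 102 102 122]
204 [105 109 157 193 194 154  70  35  43  78 135 144 126 114  97  97  97  96
  97  97  99  98 124 183 195 188 101  47  44  56  94 137 135 120  99  98
  99  98  97  98 100  98 109 169 180 145 114  63  35  30  41  82 130 125
 112  97  96  97  95  96  96  94  87  77  99 109 116 110  60  33  30  40
  83 126 120  95  82  94 103 130]
210 [103 112 161 190 188 130  56  42  49  87 129 134 122 110  95  96  97  96
  98  98  99 102 131 187 198 187 100  47  43  60 111 134 132 118  99  97
  99 100  98  98  95  95 111 178 193 200 186  99  48  43  60 100 143 128
 111  98  95  97  96  96  95  98  99 128 184 199 202 188 101  46  41  56
  98 136 119  91  76 101 104 128]
```

View pics/f1.png

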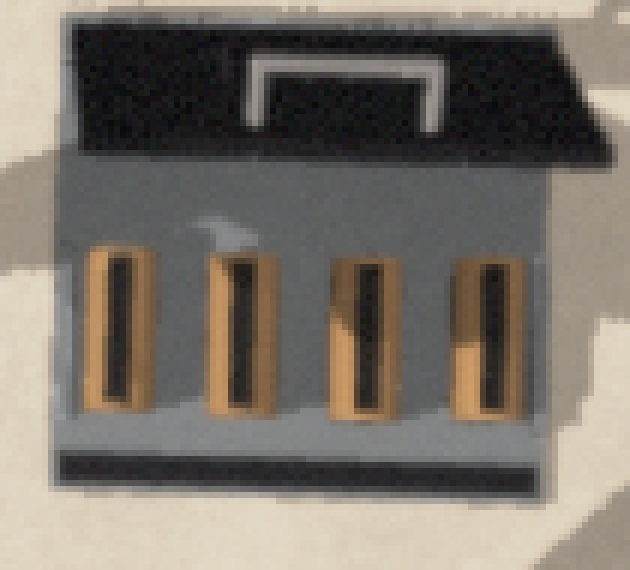

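f1 shows all four rollers square in their cradles, at about (120,330), (242,335), (365,340) and (487,340), strips on top. The lid's edge is still at about 60°, and the arm is clear. Handing in.

```bash
python3 -c "
from station import ticket
print(ticket.sign_off())"
```

```text
the job is handed in; nothing more can be done
None
```

I raised the lid to about 60°, loaded all four rollers strip-up, each in its own cradle, and handed the job in; the last picture shows strips within about 6° of top, but sign-off returned no verdict.

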